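# Clear the bar cut-off jig

## Robot

A 6-joint arm with a two-finger parallel gripper is mounted at the origin on a cart in front of the work surface, level with it; the furniture and walls round the work are solid. World frame = base frame: x ahead of the robot, y to its left, z up, the work surface at z = 0. Lengths are in m, angles in degrees, forces in N, time in s.
With the tool pointing down it reaches from about 0.4 to 0.825 m from the base axis. Payload 7 kg.
Tool frame: the origin (TCP) lies at the very end of the fingers, on their centre line; the grasp point (between the pads) lies 19 mm behind it (ctrl.hold_point_z is the distance from the TCP to the grasp point, in m); z points along the fingers, y is the line along which they close (so a half turn about z gives the same grasp; the last joint's range is limited). The gripper opens to 88 mm and grips with 3 to 60 N. Pads are 19 mm wide; open, the fingers measure 130 mm over their backs; the gripper's body (78 mm by 193 mm) begins 47 mm behind the grasp point.
Start: joints at [-57.92, 20.546, 0.682, 0, -70.136, -16.507], TCP at [0.181, -0.65, 0.227] pointing down, gripper open.
Joint ranges: [-176.03, 176.03], [-82.01, 121.73], [-58.28, 71.71], [-173.87, 95.51], [-174.79, -0.11], [-173.66, 173.66]. Speed limits (degrees/s): [136.94, 136.94, 172.46, 180, 180, 180].

## Interface

Orientations are given as [roll, pitch, yaw] about the fixed x, y, z axes, in that order (R = Rz(yaw) Ry(pitch) Rx(roll)).
In Python, from plant import sensors, viewer, workorder, ctrl gives the robot as it stands.
- The arm moves only by the shell command python3 -m pendant 'ROWS'. ROWS is JSON, a list of rows, each a list of 3 entries, a list of its own where there are three numbers: the opening, from -1 (shut) to 1 (fully open), so that 0 is half open, then the shift along the tool's x, y, z in m, then the turn, a rotation vector about the tool's x, y, z in degrees. A call has 1 to 10 rows; each row is the pose to reach, as a shift and turn from the pose commanded when the call began, along the tool's axes at that moment; what a row does not reach only later rows make up. A row lasts 1/12 s, in which the tool goes at most 41.7 mm and 7.16 degrees, less where a joint would pass 70% of its speed; a pose out of reach is approached as far as the arm can. A call with a gripper value outside its range is refused whole. The fingers move at their own pace and stop on an object; the grip force is fixed at half the most. Time passes only in rows, so rows that repeat a pose let the fingers close. It gives the time, the measured TCP pose, the force, the opening and the grip force at its end, in the units of the state.
- sensors.get_obs(): the state, without advancing time (a new reading comes with each control period).
- viewer.snapshot(name): name is "side" or "top" or "wrist"; returns the picture (384x512x3 uint8, red, green, blue); there is no depth.
- viewer.camera_params(name): a dict with "fx", "fy", "cx", "cy" (pixels), "extrinsics" (4x4, takes a point from world to camera coordinates). Camera axes: x right, y up, looking along -z (the intrinsics and any distortion apply to the point x, -y, -z); pixel columns grow to the right and rows downward; lengths in m; the calibration is good to about 2 mm. A picture is of the moment at which its call begins: read the wrist's pose just before it. camera_params takes no time and is no camera call; for the wrist camera it gives the pose at the moment of the call.
- workorder.close_job(): hands the job in; it is judged then, once.
The state is a dict: "clock": time; "joint_pos": joint angles; "qvel": joint speeds; "tau": joint torques, N m; "tool_pos": TCP position; "orientation": TCP orientation; "force": force on the tool from outside, world axes, zero at the start; "moment": the same for the moment, N m; "opening": finger opening in m; "gripper_force": force on a finger pad.
Only numpy, scipy, OpenCV 4.12 (cv2) and the standard library are available. Lean on these libraries where they do the work, as an engineer would, in place of code of your own. Each camera call takes 0.05 s, during which the arm holds its last target. There are 200 camera calls.

## Task

Clear up after a cutting run: take every round bar out of the cut-off jig and lay it in the bar rack, each seated in a groove of its own across both rails. Take the offcut tray by its handle and tip all its offcuts into the scrap bin, then set the empty tray back flat and square in the middle of its mat. Any offcut that falls elsewhere belongs in the bin too; leave the multimeter, the jar and the spool where they are.

Things in the scene. Friction and masses are not known exactly. Their poses are not given: they have to be found in the camera images.
- bar1_mid (a point): plain round aluminium bar, 18 mm diameter, 100 mm long, 70 g; this point is its centre on the axis, x runs along the bar (y and z turn as it rolls). At the start it lies in one of the jig's grooves; in a groove its axis is 33.5 mm above the bench. May be absent.
- bar2_mid (a point): plain round aluminium bar, 18 mm diameter, 100 mm long, 70 g; this point is its centre on the axis, x runs along the bar (y and z turn as it rolls). At the start it lies in one of the jig's grooves; in a groove its axis is 33.5 mm above the bench. May be absent.
- bar3_mid (a point): plain round aluminium bar, 18 mm diameter, 100 mm long, 70 g; this point is its centre on the axis, x runs along the bar (y and z turn as it rolls). At the start it lies in one of the jig's grooves; in a groove its axis is 33.5 mm above the bench. May be absent.
- bar4_mid (a point): plain round aluminium bar, 18 mm diameter, 100 mm long, 70 g; this point is its centre on the axis, x runs along the bar (y and z turn as it rolls). At the start it lies in one of the jig's grooves; in a groove its axis is 33.5 mm above the bench. May be absent.
- bar5_mid (a point): plain round aluminium bar, 18 mm diameter, 100 mm long, 70 g; this point is its centre on the axis, x runs along the bar (y and z turn as it rolls). At the start it lies in one of the jig's grooves; in a groove its axis is 33.5 mm above the bench. May be absent.
- slug1_mid (a point): short round aluminium offcut, 18 mm diameter, 16 mm long, 15 g; this point is its centre, z is its round axis. At the start it stands loose on the tray's floor. May be absent.
- slug2_mid (a point): short round aluminium offcut, 18 mm diameter, 16 mm long, 15 g; this point is its centre, z is its round axis. At the start it stands loose on the tray's floor. May be absent.
- slug3_mid (a point): short round aluminium offcut, 18 mm diameter, 16 mm long, 15 g; this point is its centre, z is its round axis. At the start it stands loose on the tray's floor. May be absent.
- slug4_mid (a point): short round aluminium offcut, 18 mm diameter, 16 mm long, 15 g; this point is its centre, z is its round axis. At the start it stands loose on the tray's floor. May be absent.
- jig: cut-off jig, pale plywood, fixed, 220 mm wide (y), yaw varies; origin on the bench under the middle of its rails. Rails and grooves are the same as the rack's; bars lie along its x. Told from the rack by the upright aluminium stop plate along its far side (x = +61 to +71 mm, 52 mm high, 11 mm beyond the bars' ends).
- rack: bar rack, brown wood, fixed, 232 (y) by 92 (x) mm, yaw varies, empty at the start; no stop plate but a 38 mm high cheek at each end (y = -113, +113 mm). Origin on the bench under its centre. Bars lie along its x over two rails (14 mm thick, at x = -32 and +32 mm, tops 30 mm above the bench; between them open space down to a 6 mm base).
- rack_grooves (a point): middle of the rack at the height of a seated bar's axis, 33.5 mm above the bench; axes as the rack's. Both rails have five shallow V grooves at y = -88, -44, 0, +44, +88 mm; the bar belongs centred at x = 0. A bar on the flat land beside a groove is at 39 mm instead.
- scrap_bin: grey open box, fixed, 110 (x) by 100 (y) by 50 mm high, 3 mm walls; origin under its centre on the bench.
- tray_mat: black rubber mat, fixed, 120 (x) by 100 (y) mm, 3 mm thick; origin under its centre on the bench. The tray stands on it at the start, tray x along mat x within 0.1 rad.
- tray_grip (a point): centre of the handle bar of the loose offcut tray (150 g). The dark wood bar arches over the tray along its y: 12 mm thick (x), 22 mm high, 78 mm free length, its centre 59 mm above the tray's underside, so 62 mm above the bench with the tray on its mat; it lies 5 mm behind the tray's centre. x points from the tray's open front to its rear, z up.
- tray_front (a point): middle of the tray's front edge, axes as the grip's; 55 mm ahead (-x) of the grip and 56 mm below it. Steel tray, 100 mm (x) by 84 mm (y), 3 mm floor, 20 mm walls at both sides and the rear (+x), open without a lip at the front. Offcuts slide off over this edge when the front dips by 26 to 36 degrees (friction varies).
- multimeter_mid (a point): yellow multimeter, 142 by 72 by 43 mm, centre, 20 mm up; a bystander that stays put.
- flux_jar_mid (a point): small jar, 41 mm across, 42 mm high, centre; a bystander that stays put.
- solder_spool_mid (a point): solder spool, 74 by 59 by 50 mm, centre; a bystander that stays put.
Not all that is in view belongs to the job. What is shaped like the part that bears bar5_mid but purple is not meant.

How it is judged:
By the outcome, as a careful person would: the job done as asked, in the order asked, and still so for the second after the job is handed in, with the robot touching nothing.
Of bar1, bar2, bar3, bar4, bar5 only 3 to 5 are there at a start; the rules pass over those that are not, and their reading is None.
Of slug1, slug2, slug3, slug4 only 2 to 4 are there at a start; the rules pass over those that are not, and their reading is None.
At some moment in a run one of tray may be knocked a few centimetres aside while the robot is not near it.
Once in a run the grip may slacken for a moment while it holds something.
It also fails if it takes over 210 s, if anything falls off the work surface, if the arm or the gripper's body presses on something with over 40 N, if the wrist force passes 120 N, or if a joint passes its speed limit or range.

## Working session

There is one attempt and no reset: what is moved stays moved. The work goes in short steps, Python scripts to look and compute and a shell command to move; the robot and the scene stay as the last step left them, time stands still between calls to the robot, and variables do not carry over. Pictures are saved under pics/ and viewed, at most 14 in all, crops included, and the job is handed in when it is done.

```bash
ls; mkdir -p pics; python3 - <<'E'
from plant import sensors, viewer, workorder, ctrl
import cv2
o=sensors.get_obs(); print(o)
for n in("top","side","wrist"):
    p=viewer.camera_params(n); print(n,p)
    cv2.imwrite(f"pics/{n}0.png",cv2.resize(viewer.snapshot(n)[:,:,::-1],None,fx=1.5,fy=1.5,interpolation=cv2.INTER_CUBIC))
E
```

```text
pics
{'clock': 0.0, 'joint_pos': array([-5.79194089e+01,  2.05917460e+01,  6.32668497e-01, -2.10125666e-02,
       -7.01356042e+01, -1.65086103e+01]), 'qvel': array([-0.04848757,  0.08957935,  0.07341039,  0.02491402,  0.10732105,
        0.04072254]), 'tau': array([-5.36384887e-04, -5.82721031e+01,  2.93068510e+01,  6.99753553e+00,
        6.93037538e-03, -1.14324419e-04]), 'tool_pos': array([ 0.18106399, -0.64974191,  0.22560798]), 'orientation': array([ 1.79903608e+02, -7.96871483e-03, -1.64435169e+02]), 'force': array([-0.10768809, -0.09050467,  0.12352723]), 'moment': array([0.00637051, 0.0166384 , 0.00937623]), 'gripper_force': 0.0, 'opening': 0.08739157476100255}
top {'fx': 410.0466988297987, 'fy': 410.0466988297987, 'cx': 269.89232678170384, 'cy': 188.92059210362115, 'extrinsics': array([[-0.0659779 , -0.99780443, -0.00576587,  0.18531733],
       [ 0.97463107, -0.065682  ,  0.21396299, -0.55791225],
       [-0.21387193,  0.00849724,  0.97682475, -1.1146764 ],
       [ 0.        ,  0.        ,  0.        ,  1.        ]])}
side {'fx': 402.5217418621343, 'fy': 402.5217418621343, 'cx': 255.3536643477014, 'cy': 189.7210217000265, 'extrinsics': array([[-0.87037221, -0.49222067, -0.01307792,  0.58997406],
       [ 0.28173669, -0.51961373,  0.80661392, -0.12077463],
       [-0.40382751,  0.69836981,  0.59093397, -0.94435377],
       [ 0.        ,  0.        ,  0.        ,  1.        ]])}
wrist {'fx': 283.36425280432707, 'fy': 283.36425280432707, 'cx': 259.11817226560345, 'cy': 192.62765177737856, 'extrinsics': array([[-0.26794947,  0.96343184,  0.00147234,  0.67464636],
       [-0.91770541, -0.25476622, -0.30481298,  0.03882253],
       [-0.29329143, -0.08302565,  0.95241109, -0.39206134],
       [ 0.        ,  0.        ,  0.        ,  1.        ]])}
```

View pics/top0.png

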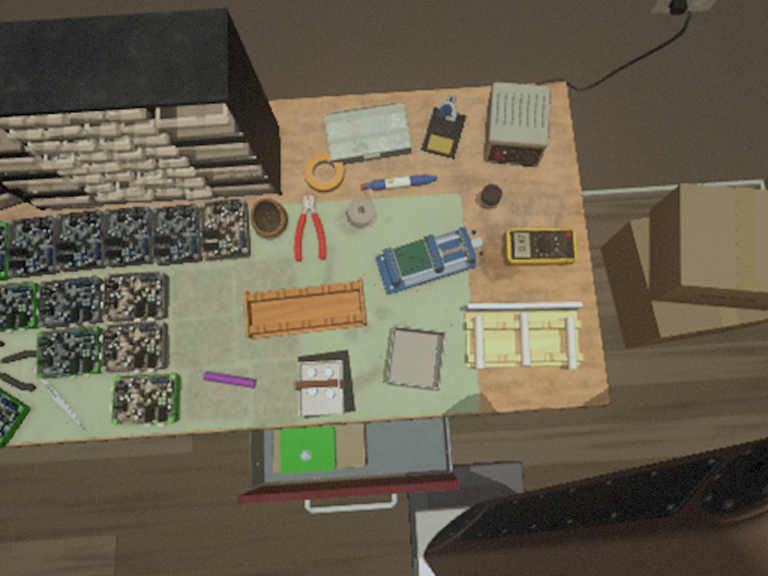

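View pics/side0.png

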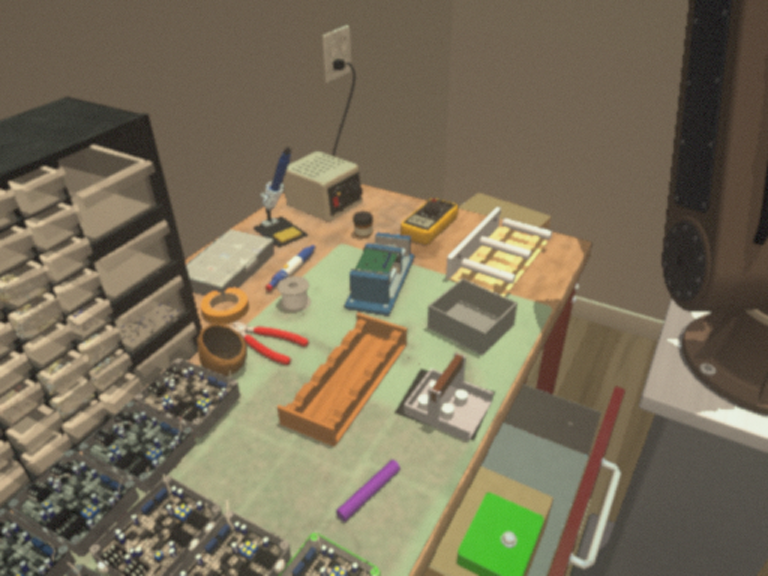

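The top view shows 3 bars in the jig at about (478, 525, 572; 340), the rack at (305,307), the bin at (414,357), the tray with 4 slugs at (320,387), and a purple decoy bar at (230,380). The side view agrees. I'll zoom in next.

```bash
cat > h.py <<'E'
from plant import sensors, viewer, ctrl
import numpy as np, cv2
from scipy.spatial.transform import Rotation as R
def p2w(P,u,v,z):
    E=P["extrinsics"]; d=np.array([(u-P["cx"])/P["fx"],-(v-P["cy"])/P["fy"],-1.])
    c=-E[:3,:3].T@E[:3,3]; w=E[:3,:3].T@d
    return c+w*(z-c[2])/w[2]
def w2p(P,p):
    q=P["extrinsics"][:3,:3]@np.asarray(p)+P["extrinsics"][:3,3]
    return np.array([P["cx"]-P["fx"]*q[0]/q[2],P["cy"]+P["fy"]*q[1]/q[2]])
def tool():
    o=sensors.get_obs(); return o["tool_pos"],R.from_euler("xyz",o["orientation"],degrees=True),o
def delta(pos,rpy=None):
    "shift in tool axes, turn rotvec deg"
    t,r,o=tool(); s=r.inv().apply(np.asarray(pos)-t)
    g=R.from_euler("xyz",rpy,degrees=True) if rpy is not None else r
    return s.round(4),(r.inv()*g).as_rotvec(degrees=True).round(2)
E
python3 - <<'E'
from h import *
a=viewer.snapshot("top")[:,:,::-1]
np.save("top.npy",a)
cv2.imwrite("pics/top1.png",cv2.resize(a[185:285,155:395],None,fx=3.33,fy=3.33,interpolation=cv2.INTER_CUBIC))
b=viewer.snapshot("side")[:,:,::-1]
cv2.imwrite("pics/side1.png",cv2.resize(b[190:310,170:370],None,fx=4,fy=4,interpolation=cv2.INTER_CUBIC))
E
```

```text
(no output)
```

View pics/top1.png

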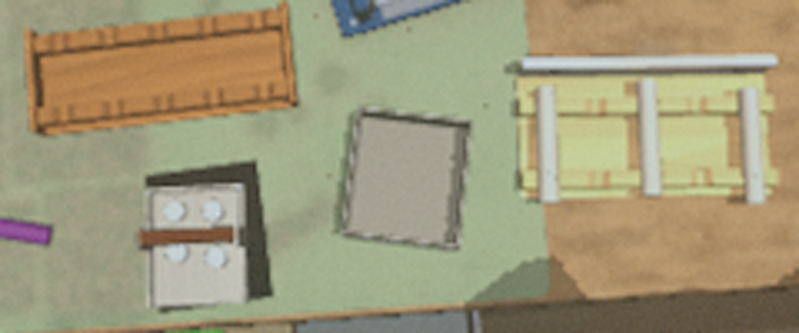

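View pics/side1.png

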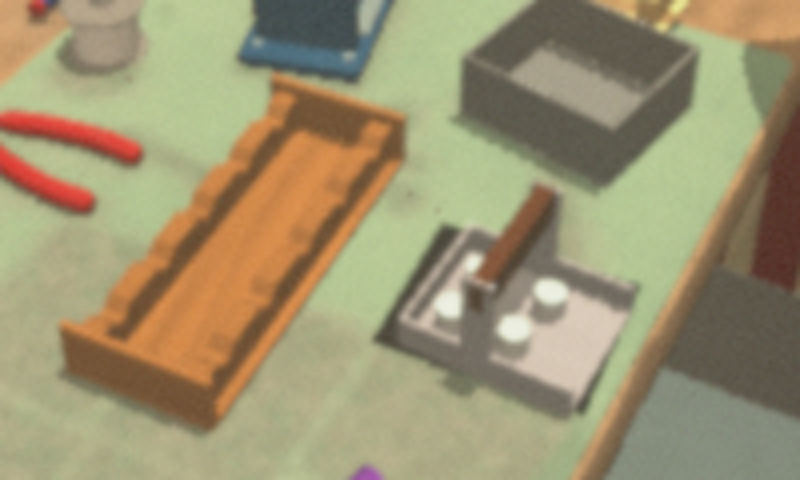

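The tray's open front faces the robot (-x), its rear faces +x, and it holds 4 slugs. The jig has 3 bars in alternate grooves. I'll measure them now.

```bash
python3 - <<'E'
from h import *
P=viewer.camera_params("top")
f=lambda x,y,z:p2w(P,155+x/3.33,185+y/3.33,z)
def s(n,pts,z):
    w=np.array([f(*p,z) for p in pts]); print(n,w[:,:2].round(4).tolist(),'mean',w[:,:2].mean(0).round(4))
s('bars',[(546,85),(549,203)],.0385);s('bar',[(646,79),(652,196)],.0385);s('bar',[(747,87),(756,203)],.0385)
s('mat UL UR LR',[(147,178),(255,162),(271,296)],.003)
s('bin rim',[(362,107),(470,121),(459,249),(343,236)],.05)
s('rack L cheek top',[(25,30),(36,133)],.038);s('rack R cheek',[(287,2),(297,105)],.038)
s('handle',[(140,238),(234,234)],.073)
s('tray rim',[(150,187),(241,183)],.023)
s('tray front',[(150,309),(247,301)],.005)
s('stop',[(522,63),(776,60)],.052)
E
```

```text
bars [[0.5007, 0.0104], [0.3992, 0.0171]] mean [0.45   0.0138]
bar [[0.5001, -0.0766], [0.3993, -0.0709]] mean [ 0.4497 -0.0737]
bar [[0.4873, -0.163], [0.3876, -0.1584]] mean [ 0.4374 -0.1607]
mat UL UR LR [[0.4471, 0.3644], [0.4548, 0.2686], [0.338, 0.2602]] mean [0.4133 0.2977]
bin rim [[0.4904, 0.1707], [0.4722, 0.0794], [0.3653, 0.0972], [0.3825, 0.1934]] mean [0.4276 0.1352]
rack L cheek top [[0.5799, 0.4615], [0.4884, 0.4529]] mean [0.5342 0.4572]
rack R cheek [[0.5896, 0.2308], [0.4977, 0.2269]] mean [0.5437 0.2288]
handle [[0.3907, 0.3596], [0.3888, 0.2822]] mean [0.3897 0.3209]
tray rim [[0.437, 0.3586], [0.4352, 0.2797]] mean [0.4361 0.3192]
tray front [[0.3339, 0.3647], [0.3352, 0.2809]] mean [0.3345 0.3228]
stop [[0.519, 0.0309], [0.507, -0.1871]] mean [ 0.513  -0.0781]
```

```bash
python3 - <<'E'
from h import *
t,r,o=tool();P=viewer.camera_params("wrist");E=P["extrinsics"]
print("cam in tool",r.inv().apply(-E[:3,:3].T@E[:3,3]-t),"look",r.inv().apply(-E[2,:3]))
print(delta([.44,-.074,.23],[180,0,176.8]))
E
```

```text
cam in tool [ 0.08290056 -0.00037733 -0.15852212] look [-3.04952874e-01 -1.67996846e-04  9.52367427e-01]
(array([-0.404 ,  0.4854, -0.0035]), array([ 4.000e-02, -1.000e-02,  1.877e+01]))
```

```bash
T='[0.2,[-0.202,0.243,0],[0,0,0]]'; python3 -m pendant '[[0.2,[-0.202,0.243,0],[0,0,0]],[0.2,[-0.202,0.243,0],[0,0,0]],[0.2,[-0.202,0.243,0],[0,0,0]],[0.2,[-0.202,0.243,0],[0,0,0]],[0.2,[-0.202,0.243,0],[0,0,0]],[0.2,[-0.202,0.243,0],[0,0,0]],[0.2,[-0.202,0.243,0],[0,0,0]],[0.2,[-0.202,0.243,0],[0,0,0]],[0.2,[-0.202,0.243,0],[0,0,0]]]'
python3 -m pendant '[[-0.1,[-0.202,0.243,0],[0,0,18.8]],[-0.1,[-0.202,0.243,0],[0,0,18.8]],[-0.1,[-0.202,0.243,0],[0,0,18.8]],[-0.1,[-0.202,0.243,0],[0,0,18.8]],[-0.1,[-0.202,0.243,0],[0,0,18.8]],[-0.1,[-0.202,0.243,0],[0,0,18.8]],[-0.1,[-0.202,0.243,0],[0,0,18.8]],[-0.1,[-0.202,0.243,0],[0,0,18.8]],[-0.1,[-0.202,0.243,0],[0,0,18.8]],[-0.1,[-0.202,0.243,0],[0,0,18.8]]]'
python3 - <<'E'
from h import *
P=viewer.camera_params("wrist");a=viewer.snapshot("wrist")[:,:,::-1]
np.save("w1.npy",a); import pickle; pickle.dump(P,open("w1.pkl","wb"))
cv2.imwrite("pics/w1.png",cv2.resize(a,None,fx=1.5,fy=1.5))
for p in [(.45,.0138),(.4497,-.0737),(.4374,-.1607)]: print(w2p(P,[*p,.0425])*1.5)
E
```

```text
clock: 1.0
tool_pos: [0.3117, -0.3587, 0.2272]
orientation: [-180.0, 0.1, -164.2]
force: [-0.4, -0.2, -0.0]
opening: 0.0526
gripper_force: 0.0
clock: 1.83
tool_pos: [0.4409, -0.0716, 0.2265]
orientation: [180.0, 0.0, 177.0]
force: [-0.3, 0.8, -0.3]
opening: 0.0393
gripper_force: 0.0
[492.39034023 263.35492101]
[387.13130416 268.39602833]
[281.37031627 259.41977594]
```

View pics/w1.png

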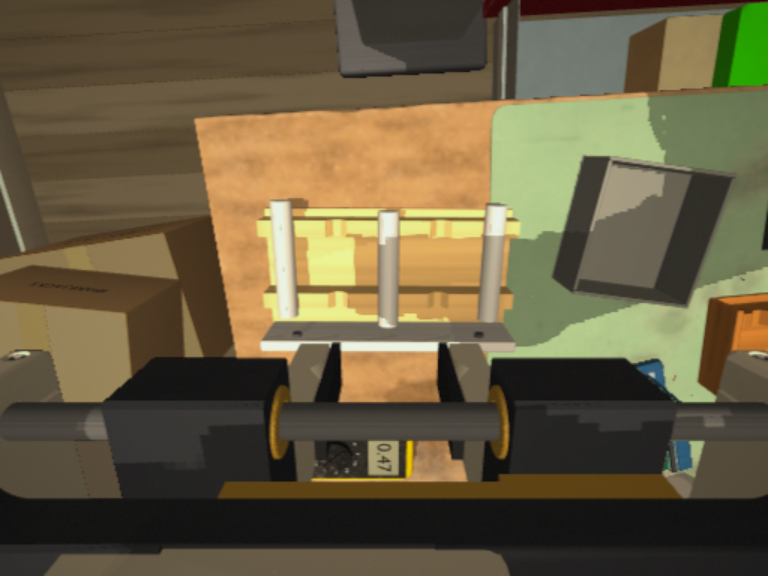

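The bars run (281,200)-(288,318), (388,211)-(388,327) and (496,205)-(490,322).

```bash
python3 - <<'E'
from h import *; import pickle
P=pickle.load(open("w1.pkl","rb"))
B=[]
for a,b in [((281,200),(288,318)),((388,211),(388,327)),((496,205),(490,322))]:
    A=np.array([p2w(P,q[0]/1.5,q[1]/1.5,.04) for q in(a,b)]); m=A.mean(0); B.append(m)
    d=A[1]-A[0]; print(m[:2].round(4),np.linalg.norm(d).round(4),np.degrees(np.arctan2(d[1],d[0])).round(2))
m=(B[2]+np.array([.45,.0138,0]))/2
print(delta([*m[:2],.16],[180,0,176.8]))
# bin and rack from wrist
for q in [(582,157),(733,178),(687,305),(553,277)]: print(p2w(P,q[0]/1.5,q[1]/1.5,.05).round(4))
E
```

```text
[ 0.44   -0.1589] 0.1012 -4.0
[ 0.4531 -0.0732] 0.101 -3.05
[0.453  0.0148] 0.101 -1.59
(array([-0.0067,  0.0877,  0.0664]), array([-0.01, -0.03,  0.12]))
[0.3689 0.0776 0.05  ]
[0.3904 0.1942 0.05  ]
[0.4927 0.1757 0.05  ]
[0.4622 0.0619 0.05  ]
```

```bash
python3 -m pendant '[[-0.1,[-0.0072,0.0877,0],[0,0,0.1]],[-0.1,[-0.0072,0.0877,0],[0,0,0.1]],[-0.1,[-0.0072,0.0877,0],[0,0,0.1]],[-0.1,[-0.0072,0.0877,0.04],[0,0,0.1]],[-0.1,[-0.0072,0.0877,0.08],[0,0,0.1]],[-0.1,[-0.0072,0.0877,0.12],[0,0,0.1]],[-0.1,[-0.0072,0.0877,0.15],[0,0,0.1]],[-0.1,[-0.0072,0.0877,0.15],[0,0,0.1]],[-0.1,[-0.0072,0.0877,0.15],[0,0,0.1]]]'
python3 - <<'E'
from h import *
print(delta([.4518,.0145,.0145],[180,0,176.8]))
a=viewer.snapshot("wrist")[:,:,::-1]; cv2.imwrite("pics/w2.png",a)
E
```

```text
clock: 2.63
tool_pos: [0.4512, 0.0119, 0.0761]
orientation: [-179.9, -0.2, 176.6]
force: [0.1, 0.9, 1.0]
opening: 0.04
gripper_force: 0.0
(array([-0.0007,  0.0028,  0.0616]), array([-0.13, -0.18, -0.2 ]))
```

View pics/w2.png

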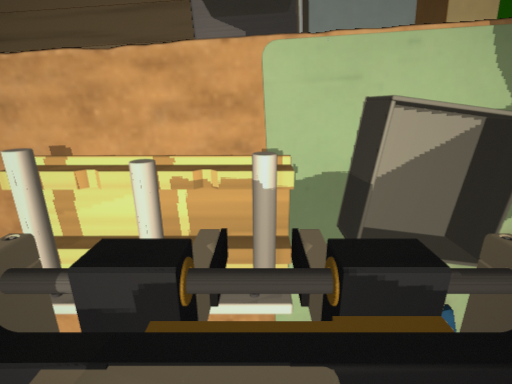

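The bar sits between the fingers, at column 264 against a finger centre of about 262. I'll descend and grip.

```bash
python3 -m pendant '[[-0.1,[-0.0007,0.0028,0.03],[0,0,0]],[-0.1,[-0.0007,0.0028,0.05],[0,0,0]],[-0.1,[-0.0007,0.0028,0.0616],[0,0,0]],[-0.1,[-0.0007,0.0028,0.0616],[0,0,0]],[-0.1,[-0.0007,0.0028,0.0616],[0,0,0]],[-1,[-0.0007,0.0028,0.0616],[0,0,0]],[-1,[-0.0007,0.0028,0.0616],[0,0,0]],[-1,[-0.0007,0.0028,0.0616],[0,0,0]],[-1,[-0.0007,0.0028,0.0616],[0,0,0]],[-1,[-0.0007,0.0028,0.0616],[0,0,0]]]'
python3 -m pendant '[[-1,[0,0,0],[0,0,0]],[-1,[0,0,0],[0,0,0]],[-1,[0,0,-0.02],[0,0,0]],[-1,[0,0,-0.06],[0,0,0]],[-1,[0,0,-0.1],[0,0,0]],[-1,[0,0,-0.15],[0,0,0]],[-1,[0,0,-0.15],[0,0,0]],[-1,[0,0,-0.15],[0,0,0]]]'
python3 - <<'E'
from h import *
c=np.array([.539,.343]);y=2.7;n=R.from_euler('z',y,degrees=True).apply([0,.044,0])[:2]
print(c+n,delta([*(c+n),.165],[180,0,180+y]),delta([.49,.33,.165],[180,0,180+y]))
E
```

```text
clock: 3.52
tool_pos: [0.4533, 0.0155, 0.016]
orientation: [-179.9, 0.0, 176.7]
force: [1.3, -9.1, 7.7]
opening: 0.0173
gripper_force: 30.0
clock: 4.18
tool_pos: [0.455, 0.0172, 0.169]
orientation: [179.8, 0.4, 176.7]
force: [0.6, 0.1, -1.4]
opening: 0.0173
gripper_force: 30.0
[0.53692732 0.38695115] (array([-0.0605,  0.3739,  0.0058]), array([ 0.18,  0.42, -6.  ])) (array([-0.017 ,  0.3143,  0.0053]), array([ 0.18,  0.42, -6.  ]))
```

```bash
python3 -m pendant '[[-1,[-0.0605,0.374,0],[0,0,-6]],[-1,[-0.0605,0.374,0],[0,0,-6]],[-1,[-0.0605,0.374,0],[0,0,-6]],[-1,[-0.0605,0.374,0],[0,0,-6]],[-1,[-0.0605,0.374,0],[0,0,-6]],[-1,[-0.0605,0.374,0],[0,0,-6]],[-1,[-0.0605,0.374,0],[0,0,-6]],[-1,[-0.0605,0.374,0],[0,0,-6]],[-1,[-0.0605,0.374,0],[0,0,-6]],[-1,[-0.0605,0.374,0],[0,0,-6]]]'
python3 -m pendant '[[-1,[0,0,0],[0,0,0]],[-1,[0,0,0],[0,0,0]],[-1,[0,0,0],[0,0,0]]]'
python3 - <<'E'
from h import *; import pickle
P=viewer.camera_params("wrist");print(tool()[2]["tool_pos"])
a=viewer.snapshot("wrist")[:,:,::-1];pickle.dump(P,open("w3.pkl","wb"))
cv2.imwrite("pics/w3.png",cv2.resize(a,None,fx=1.5,fy=1.5))
E
```

```text
clock: 5.02
tool_pos: [0.5356, 0.3918, 0.1627]
orientation: [-180.0, -0.0, -177.1]
force: [0.8, 0.6, -1.0]
opening: 0.017
gripper_force: 30.0
clock: 5.27
tool_pos: [0.5345, 0.3851, 0.1642]
orientation: [-179.9, -0.1, -177.4]
force: [0.3, 0.3, -0.5]
opening: 0.0172
gripper_force: 30.0
[0.53446894 0.38509172 0.16424676]
```

View pics/w3.png

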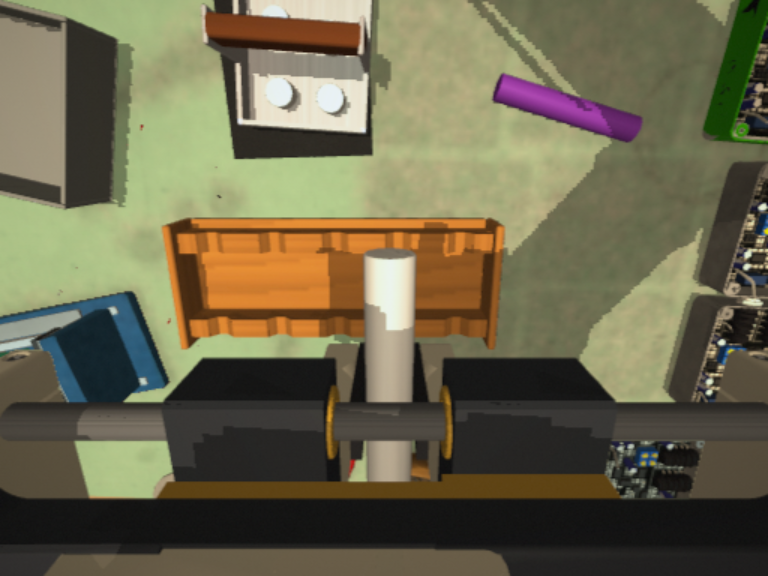

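Cheek outer top edges: left (163,226)-(181,348), right (503,226)-(496,347). The near end of the held bar is at about (389,255).

```bash
python3 - <<'E'
from h import *; import pickle
P=pickle.load(open("w3.pkl","rb"))
g=lambda u,v,z:p2w(P,u/1.5,v/1.5,z)
L=[g(163,226,.038),g(181,348,.038)];Rr=[g(503,226,.038),g(496,347,.038)]
for l in(L,Rr):
    d=l[1]-l[0];print(np.round(l,4)[:,:2].tolist(),np.linalg.norm(d).round(4),np.degrees(np.arctan2(d[1],d[0])).round(2))
c=np.mean(L+Rr,0);d=np.mean(Rr,0)-np.mean(L,0);print(c[:2],np.linalg.norm(d),np.degrees(np.arctan2(-d[0],d[1])))
print("bar near end",g(389,252,.164+.019+.009),"bar z",.183)
for q in [(207,240),(274,240),(341,240),(405,240),(460,240)]:print(g(*q,.03)[:2].round(4))
for n in(1,2):pass
print("tray handle",g(203,28,.073),g(362,36,.073))
print("mat corners",g(236,157,.003),g(372,154,.003))
E
```

```text
[[0.5053, 0.2314], [0.5953, 0.2343]] 0.09 1.82
[[0.4948, 0.4596], [0.5838, 0.4658]] 0.0892 4.0
[0.54484103 0.34780113] 0.23012864374564201 2.7406471993265984
bar near end [0.48145605 0.38238535 0.192     ] bar z 0.183
[0.5153 0.2568]
[0.5131 0.3035]
[0.511  0.3502]
[0.5089 0.3948]
[0.5072 0.4331]
tray handle [0.39475398 0.28227731 0.073     ] [0.39465316 0.36435701 0.073     ]
mat corners [0.45945651 0.27124518 0.003     ] [0.45292416 0.36884551 0.003     ]
```

```bash
python3 - <<'E'
from h import *
print(delta([.542,.391,.055],[180,0,182.7]))
E
```

```text
(array([-0.0077,  0.0058,  0.1097]), array([-0.03, -0.04, -0.07]))
```

```bash
python3 -m pendant '[[-1,[-0.0077,0.0058,0.03],[0,0,0]],[-1,[-0.0077,0.0058,0.06],[0,0,0]],[-1,[-0.0077,0.0058,0.09],[0,0,0]],[-1,[-0.0077,0.0058,0.11],[0,0,0]],[-1,[-0.0077,0.0058,0.11],[0,0,0]],[-1,[-0.0077,0.0058,0.11],[0,0,0]],[-1,[-0.0077,0.0058,0.11],[0,0,0]],[-1,[-0.0077,0.0058,0.11],[0,0,0]]]'
python3 - <<'E'
from h import *; import pickle
P=viewer.camera_params("wrist");print(tool()[2]["tool_pos"])
a=viewer.snapshot("wrist")[:,:,::-1];pickle.dump(P,open("w4.pkl","wb"))
cv2.imwrite("pics/w4.png",cv2.resize(a[70:270,60:460],None,fx=2,fy=2))
b=viewer.snapshot("side")[:,:,::-1]
cv2.imwrite("pics/s4.png",cv2.resize(b[190:310,170:370],None,fx=4,fy=4,interpolation=cv2.INTER_CUBIC))
E
```

```text
clock: 5.98
tool_pos: [0.5435, 0.3931, 0.0574]
orientation: [179.9, 0.1, -177.3]
force: [1.2, 0.8, -0.4]
opening: 0.0173
gripper_force: 30.0
[0.54346278 0.39306547 0.05740023]
```

View pics/w4.png

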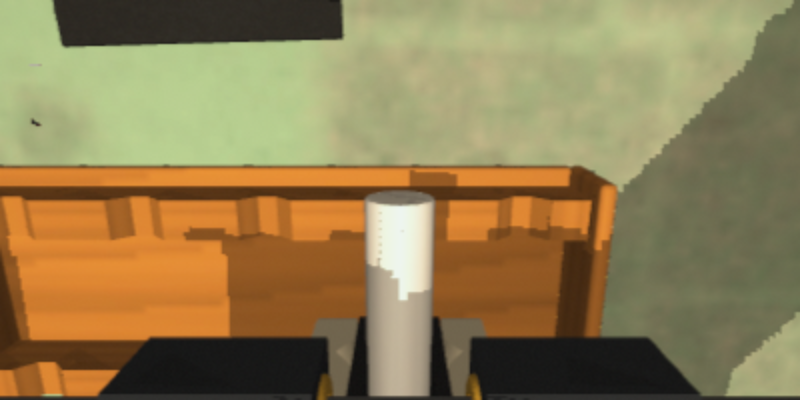

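Grooves on the near rail are at columns 133, 263, (394 hidden) and 525, row about 200. The end of the held bar is at (400,198).

```bash
python3 - <<'E'
from h import *; import pickle
P=pickle.load(open("w4.pkl","rb"))
g=lambda u,v,z:p2w(P,60+u/2,70+v/2,z)
for u in(133,263,394,525):print(g(u,200,.03)[:2].round(4))
print("rail front edge top?",g(394,187,.03)[:2],"cheek R outer near corner",g(616,187,.038)[:2])
print("bar end axis",g(399,197,.0574+.019+.007),"bar at fingers",g(399,340,.0764+.009))
E
```

```text
[0.5084 0.3021]
[0.5064 0.3456]
[0.5044 0.3895]
[0.5024 0.4334]
rail front edge top? [0.49995811 0.38928888] cheek R outer near corner [0.49501986 0.46004705]
bar end axis [0.49094716 0.39032603 0.0834    ] bar at fingers [0.52779784 0.39203717 0.0854    ]
```

```bash
python3 -m pendant '[[-1,[-0.002,-0.0015,0.015],[0,0,0]],[-1,[-0.002,-0.0015,0.03],[0,0,0]],[-1,[-0.002,-0.0015,0.037],[0,0,0]],[-1,[-0.002,-0.0015,0.0415],[0,0,0]],[-1,[-0.002,-0.0015,0.0415],[0,0,0]],[-1,[-0.002,-0.0015,0.0415],[0,0,0]],[-1,[-0.002,-0.0015,0.0415],[0,0,0]]]'
python3 -m pendant '[[-0.45,[0,0,0],[0,0,0]],[-0.45,[0,0,0],[0,0,0]],[-0.45,[0,0,0],[0,0,0]],[-0.45,[0,0,-0.03],[0,0,0]],[-0.45,[0,0,-0.07],[0,0,0]],[-0.45,[0,0,-0.11],[0,0,0]],[-0.45,[0,0,-0.15],[0,0,0]],[-0.1,[0,0,-0.15],[0,0,0]],[-0.1,[0,0,-0.15],[0,0,0]]]'
python3 - <<'E'
from h import *
a=viewer.snapshot("side")[:,:,::-1]
cv2.imwrite("pics/s5.png",cv2.resize(a[190:310,170:370],None,fx=4,fy=4,interpolation=cv2.INTER_CUBIC))
print(delta([.4525,-.072,.165],[180,0,176.8]))
E
```

```text
clock: 6.67
tool_pos: [0.5447, 0.3916, 0.0155]
orientation: [179.9, 0.1, -177.3]
force: [-4.4, -0.8, 7.6]
opening: 0.0174
gripper_force: 30.0
clock: 7.42
tool_pos: [0.5457, 0.3922, 0.1671]
orientation: [179.7, 0.3, -177.3]
force: [0.1, -0.7, -1.2]
opening: 0.0327
gripper_force: 0.0
(array([ 0.1136, -0.4585, -0.0014]), array([0.12, 0.08, 5.86]))
```

View pics/s5.png

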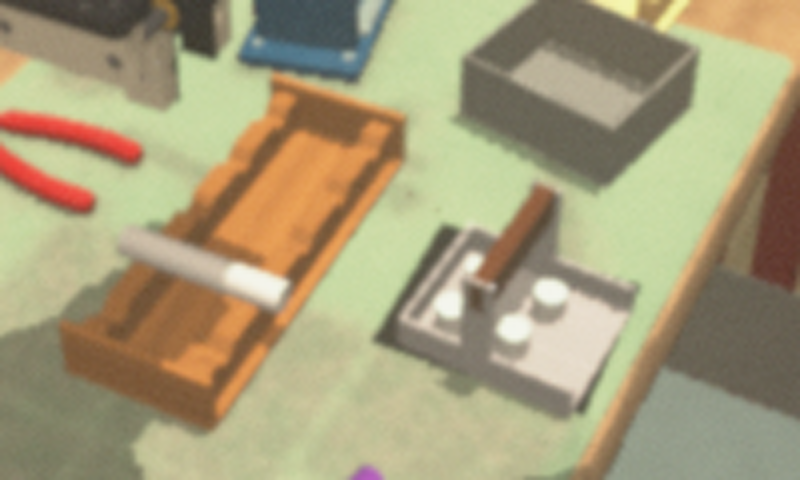

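The bar lies across both rails in the +44 groove. Next is the middle bar.

```bash
python3 -m pendant '[[-0.1,[0.057,-0.229,0],[0,0,0]],[-0.1,[0.057,-0.229,0],[0,0,0]],[-0.1,[0.057,-0.229,0],[0,0,0]],[-0.1,[0.057,-0.229,0],[0,0,0]],[-0.1,[0.057,-0.229,0],[0,0,0]],[-0.1,[0.057,-0.229,0],[0,0,0]]]'
python3 -m pendant '[[-0.1,[0.057,-0.229,0],[0,0,5.9]],[-0.1,[0.057,-0.229,0],[0,0,5.9]],[-0.1,[0.057,-0.229,0],[0,0,5.9]],[-0.1,[0.057,-0.229,0],[0,0,5.9]],[-0.1,[0.057,-0.229,0],[0,0,5.9]],[-0.1,[0.057,-0.229,0],[0,0,5.9]],[-0.1,[0.057,-0.229,0.03],[0,0,5.9]],[-0.1,[0.057,-0.229,0.06],[0,0,5.9]],[-0.1,[0.057,-0.229,0.09],[0,0,5.9]],[-0.1,[0.057,-0.229,0.09],[0,0,5.9]]]'
python3 -m pendant '[[-0.1,[0,0,0],[0,0,0]],[-0.1,[0,0,0],[0,0,0]]]'
python3 - <<'E'
from h import *
print(delta([.4528,-.072,.0155],[180,0,176.8]))
P=viewer.camera_params("wrist");a=viewer.snapshot("wrist")[:,:,::-1]; cv2.imwrite("pics/w6.png",a[100:300,100:420])
# end of bar col: brightest columns
row=cv2.cvtColor(a,cv2.COLOR_BGR2GRAY)
t=tool()[0]
e=R.from_euler('z',-3.2,degrees=True).apply([-.05,0,0])
print("expected near end px",w2p(P,np.array([.4528,-.072,.0405])+e))
for v in(170,180,190):print(v,np.where(row[v,180:330]>165)[0]+180)
E
```

```text
clock: 7.97
tool_pos: [0.4959, 0.1559, 0.1619]
orientation: [-179.9, -0.2, -177.4]
force: [0.3, -0.3, -0.2]
opening: 0.0395
gripper_force: 0.0
clock: 8.8
tool_pos: [0.4472, -0.0731, 0.068]
orientation: [-179.9, -0.6, 176.6]
force: [-0.7, -1.1, -0.4]
opening: 0.0393
gripper_force: 0.0
clock: 8.97
tool_pos: [0.4524, -0.0719, 0.0741]
orientation: [-180.0, -0.0, 176.8]
force: [0.3, 0.1, 0.8]
opening: 0.0398
gripper_force: 0.0
(array([-0.0005, -0.0001,  0.0586]), array([-0.03, -0.02,  0.01]))
expected near end px [259.50303894 153.09411292]
170 [180 181 182 183 184 185 195 196 197 198 199 200 201 202 203 204 205 206
 207 208 209 210 211 212 213 214 215 216 217 218 219 220 221 222 223 224
 225 226 227 228 229 230 231 232 233 234 235 236 237 238 239 240 241 242
 243 244 245 248 249 250 251 252 253 254 255 256 257 258 259 260 261 262
 263 264 265 266 267 268 271 272 273 274 275 276 277 278 279 280 281 282
 283 284 285 286 287 288 289 290 291 292 293 294 295 296 297 298 299 300
 301 302 303 304 305 306 312 313 314 315 316 317 318 319 320 321 322 323
 324 325 326 327 328 329]
180 [208 209 210 211 212 213 214 215 216 217 252 253 254 255 256 257 258 259
 260 261 262 263 264 265 266 267 272 273 274 275 276 277 278 279 280 281
 282 283 284 285 286 287 288 289 290 291 292 293 294 295 296 297 298 299
 300 301 302 303 304 305]
190 [180 181 182 183]
```

```bash
python3 -m pendant '[[-0.1,[0,0,0.03],[0,0,0]],[-0.1,[0,0,0.05],[0,0,0]],[-0.1,[0,0,0.0586],[0,0,0]],[-0.1,[0,0,0.0586],[0,0,0]],[-0.1,[0,0,0.0586],[0,0,0]],[-1,[0,0,0.0586],[0,0,0]],[-1,[0,0,0.0586],[0,0,0]],[-1,[0,0,0.0586],[0,0,0]],[-1,[0,0,0.0586],[0,0,0]],[-1,[0,0,0.0586],[0,0,0]]]'
python3 -m pendant '[[-1,[0,0,0],[0,0,0]],[-1,[0,0,0],[0,0,0]],[-1,[0,0,-0.02],[0,0,0]],[-1,[0,0,-0.06],[0,0,0]],[-1,[0,0,-0.1],[0,0,0]],[-1,[0,0,-0.15],[0,0,0]],[-1,[0,0,-0.15],[0,0,0]],[-1,[0,0,-0.15],[0,0,0]]]'
python3 - <<'E'
from h import *
print(delta([.5468,.3476,.165],[180,0,182.7]))
E
```

```text
clock: 9.85
tool_pos: [0.4524, -0.0727, 0.0157]
orientation: [-179.9, 0.0, 176.8]
force: [0.2, -7.6, 5.6]
opening: 0.0172
gripper_force: 30.0
clock: 10.52
tool_pos: [0.4542, -0.0715, 0.1689]
orientation: [179.9, 0.4, 176.8]
force: [-0.4, 0.9, -1.9]
opening: 0.0173
gripper_force: 30.0
(array([-0.069 ,  0.4236,  0.0053]), array([ 0.09,  0.45, -5.91]))
```

```bash
python3 -m pendant '[[-1,[-0.035,0.212,0],[0,0,0]],[-1,[-0.035,0.212,0],[0,0,0]],[-1,[-0.035,0.212,0],[0,0,0]],[-1,[-0.035,0.212,0],[0,0,0]],[-1,[-0.035,0.212,0],[0,0,0]],[-1,[-0.035,0.212,0],[0,0,0]]]'
python3 -m pendant '[[-1,[-0.035,0.212,0],[0,0,-5.9]],[-1,[-0.035,0.212,0],[0,0,-5.9]],[-1,[-0.035,0.212,0],[0,0,-5.9]],[-1,[-0.035,0.212,0],[0,0,-5.9]],[-1,[-0.035,0.212,0],[0,0,-5.9]],[-1,[-0.035,0.212,0],[0,0,-5.9]],[-1,[-0.035,0.212,0.04],[0,0,-5.9]],[-1,[-0.035,0.212,0.08],[0,0,-5.9]],[-1,[-0.035,0.212,0.1],[0,0,-5.9]],[-1,[-0.035,0.212,0.1],[0,0,-5.9]]]'
python3 -m pendant '[[-1,[0,0,0],[0,0,0]],[-1,[0,0,0],[0,0,0]],[-1,[0,0,0],[0,0,0]]]'
python3 - <<'E'
from h import *; import pickle
print(delta([.5468,.3476,.016],[180,0,182.7]))
P=viewer.camera_params("wrist")
a=viewer.snapshot("wrist")[:,:,::-1];pickle.dump(P,open("w7.pkl","wb"))
cv2.imwrite("pics/w7.png",cv2.resize(a[70:270,60:460],None,fx=2,fy=2))
E
```

```text
clock: 11.02
tool_pos: [0.5001, 0.1427, 0.1641]
orientation: [180.0, 0.0, 176.9]
force: [0.1, -0.4, -0.3]
opening: 0.0173
gripper_force: 30.0
clock: 11.85
tool_pos: [0.5424, 0.3445, 0.0582]
orientation: [-179.6, -0.5, -177.4]
force: [-0.1, -0.6, -1.0]
opening: 0.0173
gripper_force: 30.0
clock: 12.1
tool_pos: [0.5468, 0.3484, 0.067]
orientation: [179.9, 0.1, -177.3]
force: [-0.6, -0.1, -0.3]
opening: 0.0177
gripper_force: 3.0
(array([ 0.0002, -0.0009,  0.051 ]), array([ 0.12,  0.15, -0.01]))
```

View pics/w7.png

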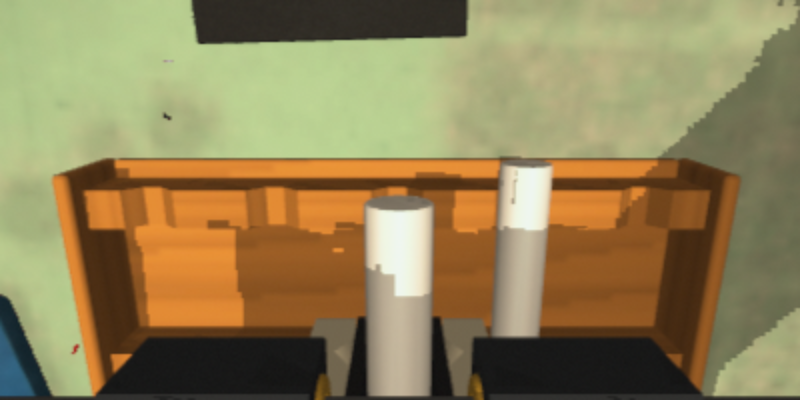

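The bar is over the centre groove (column 398), but the grip has slackened to 3 N. I'll check its end position, then lower gently.

```bash
python3 - <<'E'
from h import *; import pickle
P=pickle.load(open("w7.pkl","rb"))
g=lambda u,v,z:p2w(P,60+u/2,70+v/2,z)
z=.067+.0175
print("held end",g(399,200,z+.006),"bar1 end",g(526,162,.0335+.006),"cheek near corners",g(54,178,.038),g(740,178,.038))
print("widths m",np.linalg.norm(g(498,200,.0335)-g(551,200,.0335)),"base edge",g(398,158,.006))
print(tool()[2]["gripper_force"],tool()[2]["opening"])
E
```

```text
held end [0.4956298  0.34573906 0.0905    ] bar1 end [0.49298277 0.38764032 0.0395    ] cheek near corners [0.50581678 0.23105135 0.038     ] [0.49527195 0.46025996 0.038     ]
widths m 0.018394930919662038 base edge [0.49899131 0.34581588 0.006     ]
3.0000052973628044 0.017622959034582202
```

```bash
python3 -m pendant '[[-1,[0,-0.0005,0.015],[0,0,0]],[-1,[0,-0.0005,0.03],[0,0,0]],[-1,[0,-0.0005,0.042],[0,0,0]],[-1,[0,-0.0005,0.048],[0,0,0]],[-1,[0,-0.0005,0.0515],[0,0,0]],[-1,[0,-0.0005,0.0515],[0,0,0]],[-1,[0,-0.0005,0.0515],[0,0,0]]]'
python3 -m pendant '[[-0.45,[0,0,0],[0,0,0]],[-0.45,[0,0,0],[0,0,0]],[-0.45,[0,0,0],[0,0,0]],[-0.45,[0,0,-0.03],[0,0,0]],[-0.45,[0,0,-0.07],[0,0,0]],[-0.45,[0,0,-0.11],[0,0,0]],[-0.45,[0,0,-0.15],[0,0,0]],[-0.1,[0,0,-0.15],[0,0,0]],[-0.1,[0,0,-0.15],[0,0,0]]]'
python3 - <<'E'
from h import *
a=viewer.snapshot("side")[:,:,::-1]
cv2.imwrite("pics/s8.png",cv2.resize(a[190:310,170:370],None,fx=3,fy=3,interpolation=cv2.INTER_CUBIC))
print(delta([.4405,-.1590,.165],[180,0,176.8]))
E
```

```text
clock: 12.73
tool_pos: [0.546, 0.3476, 0.0155]
orientation: [179.9, 0.1, -177.3]
force: [-5.7, -0.4, 9.8]
opening: 0.0172
gripper_force: 30.0
clock: 13.48
tool_pos: [0.5471, 0.3482, 0.167]
orientation: [179.7, 0.3, -177.3]
force: [-0.0, -0.1, -1.6]
opening: 0.0327
gripper_force: 0.0
(array([ 0.1289, -0.5009, -0.0016]), array([0.12, 0.09, 5.86]))
```

View pics/s8.png

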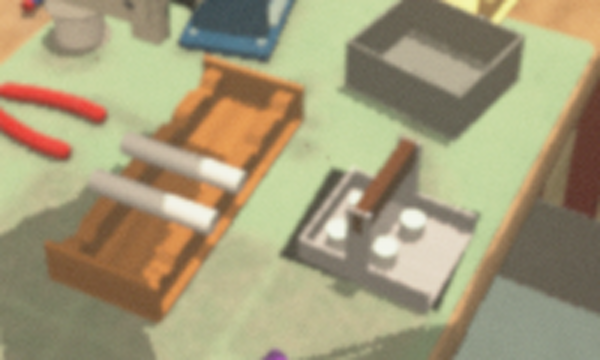

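Both bars are seated in neighbouring grooves. Now the third.

```bash
python3 -m pendant '[[-0.1,[0.065,-0.25,0],[0,0,0]],[-0.1,[0.065,-0.25,0],[0,0,0]],[-0.1,[0.065,-0.25,0],[0,0,0]],[-0.1,[0.065,-0.25,0],[0,0,0]],[-0.1,[0.065,-0.25,0],[0,0,0]],[-0.1,[0.065,-0.25,0],[0,0,0]],[-0.1,[0.065,-0.25,0],[0,0,0]]]'
python3 -m pendant '[[-0.1,[0.064,-0.25,0],[0,0,5.9]],[-0.1,[0.064,-0.25,0],[0,0,5.9]],[-0.1,[0.064,-0.25,0],[0,0,5.9]],[-0.1,[0.064,-0.25,0],[0,0,5.9]],[-0.1,[0.064,-0.25,0],[0,0,5.9]],[-0.1,[0.064,-0.25,0],[0,0,5.9]],[-0.1,[0.064,-0.25,0],[0,0,5.9]],[-0.1,[0.064,-0.25,0.04],[0,0,5.9]],[-0.1,[0.064,-0.25,0.08],[0,0,5.9]],[-0.1,[0.064,-0.25,0.09],[0,0,5.9]]]'
python3 -m pendant '[[-0.1,[0,0,0],[0,0,0]],[-0.1,[0,0,0],[0,0,0]],[-0.1,[0,0,0],[0,0,0]]]'
python3 - <<'E'
from h import *
print(delta([.4400,-.1595,.0155],[180,0,176.8]))
P=viewer.camera_params("wrist");a=viewer.snapshot("wrist")[:,:,::-1]
e=R.from_euler('z',-3.2,degrees=True).apply([-.05,0,0])
print("expected near end px",w2p(P,np.array([.44,-.1595,.0405])+e))
hsv=cv2.cvtColor(a,cv2.COLOR_BGR2HSV)
m=(hsv[...,1]<60)&(hsv[...,2]>110)
for v in range(140,200,6):
    c=np.where(m[v,200:320])[0]+200; print(v,(c.min(),c.max(),len(c)) if len(c) else None)
E
```

```text
clock: 14.12
tool_pos: [0.4893, 0.0893, 0.162]
orientation: [-179.9, -0.2, -177.5]
force: [-0.5, 0.4, -0.3]
opening: 0.0396
gripper_force: 0.0
clock: 14.95
tool_pos: [0.4358, -0.1588, 0.0678]
orientation: [180.0, -0.5, 176.6]
force: [-1.5, 0.1, -0.1]
opening: 0.0394
gripper_force: 0.0
clock: 15.2
tool_pos: [0.4409, -0.1584, 0.0739]
orientation: [-180.0, 0.0, 176.8]
force: [-0.1, 0.0, 0.4]
opening: 0.0396
gripper_force: 0.0
(array([ 0.0009, -0.0011,  0.0584]), array([-0.01,  0.03,  0.01]))
expected near end px [257.96664269 151.21770394]
140 None
146 None
152 (np.int64(245), np.int64(268), 24)
158 (np.int64(245), np.int64(268), 24)
164 (np.int64(245), np.int64(268), 24)
170 (np.int64(245), np.int64(268), 24)
176 (np.int64(245), np.int64(268), 24)
182 (np.int64(245), np.int64(267), 23)
188 (np.int64(245), np.int64(267), 23)
194 (np.int64(246), np.int64(267), 22)
```

```bash
python3 -m pendant '[[-0.1,[0,-0.001,0.03],[0,0,0]],[-0.1,[0,-0.001,0.05],[0,0,0]],[-0.1,[0,-0.001,0.0584],[0,0,0]],[-0.1,[0,-0.001,0.0584],[0,0,0]],[-0.1,[0,-0.001,0.0584],[0,0,0]],[-1,[0,-0.001,0.0584],[0,0,0]],[-1,[0,-0.001,0.0584],[0,0,0]],[-1,[0,-0.001,0.0584],[0,0,0]],[-1,[0,-0.001,0.0584],[0,0,0]],[-1,[0,-0.001,0.0584],[0,0,0]]]'
python3 -m pendant '[[-1,[0,0,0],[0,0,0]],[-1,[0,0,0],[0,0,0]],[-1,[0,0,-0.02],[0,0,0]],[-1,[0,0,-0.06],[0,0,0]],[-1,[0,0,-0.1],[0,0,0]],[-1,[0,0,-0.15],[0,0,0]],[-1,[0,0,-0.15],[0,0,0]],[-1,[0,0,-0.15],[0,0,0]],[-1,[0,0,-0.15],[0,0,0]]]'
python3 - <<'E'
from h import *
print(delta([.549,.3037,.165],[180,0,182.7]))
E
```

```text
clock: 16.08
tool_pos: [0.4406, -0.1602, 0.0158]
orientation: [-179.9, 0.1, 176.8]
force: [-0.8, -6.4, 5.0]
opening: 0.017
gripper_force: 30.0
clock: 16.83
tool_pos: [0.4403, -0.1593, 0.1657]
orientation: [180.0, 0.1, 176.8]
force: [0.6, 0.3, -1.7]
opening: 0.0171
gripper_force: 30.0
(array([-0.0823,  0.4684,  0.0012]), array([ 0.03,  0.13, -5.94]))
```

```bash
python3 -m pendant '[[-1,[-0.041,0.234,0],[0,0,0]],[-1,[-0.041,0.234,0],[0,0,0]],[-1,[-0.041,0.234,0],[0,0,0]],[-1,[-0.041,0.234,0],[0,0,0]],[-1,[-0.041,0.234,0],[0,0,0]],[-1,[-0.041,0.234,0],[0,0,0]],[-1,[-0.041,0.234,0],[0,0,0]]]'
python3 -m pendant '[[-1,[-0.041,0.234,0],[0,0,-5.9]],[-1,[-0.041,0.234,0],[0,0,-5.9]],[-1,[-0.041,0.234,0],[0,0,-5.9]],[-1,[-0.041,0.234,0],[0,0,-5.9]],[-1,[-0.041,0.234,0],[0,0,-5.9]],[-1,[-0.041,0.234,0],[0,0,-5.9]],[-1,[-0.041,0.234,0],[0,0,-5.9]],[-1,[-0.041,0.234,0.04],[0,0,-5.9]],[-1,[-0.041,0.234,0.08],[0,0,-5.9]],[-1,[-0.041,0.234,0.1],[0,0,-5.9]]]'
python3 -m pendant '[[-1,[0,0,0],[0,0,0]],[-1,[0,0,0],[0,0,0]],[-1,[0,0,0],[0,0,0]]]'
python3 - <<'E'
from h import *; import pickle
print(delta([.549,.3037,.0155],[180,0,182.7]))
P=viewer.camera_params("wrist");pickle.dump(P,open("w9.pkl","wb"))
a=viewer.snapshot("wrist")[:,:,::-1]
cv2.imwrite("pics/w9.png",cv2.resize(a[70:270,60:460],None,fx=2,fy=2))
E
```

```text
clock: 17.42
tool_pos: [0.495, 0.0759, 0.1634]
orientation: [-180.0, -0.1, 177.0]
force: [1.3, 0.4, -0.6]
opening: 0.0172
gripper_force: 30.0
clock: 18.25
tool_pos: [0.5454, 0.3009, 0.0589]
orientation: [-179.8, -0.4, -177.4]
force: [-1.0, -1.1, -1.5]
opening: 0.0168
gripper_force: 30.0
clock: 18.5
tool_pos: [0.5491, 0.3034, 0.0658]
orientation: [-180.0, 0.0, -177.3]
force: [0.5, 0.6, 0.2]
opening: 0.0173
gripper_force: 30.0
(array([0.0001, 0.0003, 0.0503]), array([-0.  ,  0.05, -0.01]))
```

View pics/w9.png

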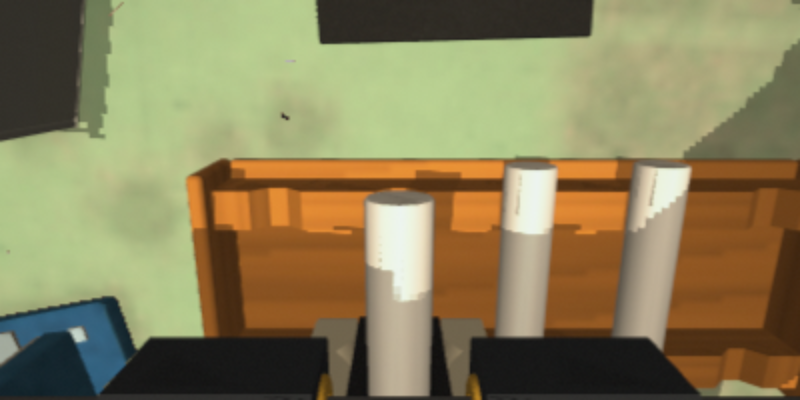

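The bar is aligned over the -44 groove (column 400). I'll lower it with a 1 mm forward correction.

```bash
python3 -m pendant '[[-1,[-0.001,0,0.015],[0,0,0]],[-1,[-0.001,0,0.03],[0,0,0]],[-1,[-0.001,0,0.042],[0,0,0]],[-1,[-0.001,0,0.048],[0,0,0]],[-1,[-0.001,0,0.0505],[0,0,0]],[-1,[-0.001,0,0.0505],[0,0,0]],[-1,[-0.001,0,0.0505],[0,0,0]]]'
python3 -m pendant '[[-0.45,[0,0,0],[0,0,0]],[-0.45,[0,0,0],[0,0,0]],[-0.45,[0,0,0],[0,0,0]],[-0.45,[0,0,-0.03],[0,0,0]],[-0.45,[0,0,-0.07],[0,0,0]],[-0.45,[0,0,-0.11],[0,0,0]],[-0.45,[0,0,-0.15],[0,0,0]],[-0.3,[0,0,-0.15],[0,0,0]],[-0.3,[0,0,-0.15],[0,0,0]]]'
python3 - <<'E'
from h import *
print(delta([.40,.318,.25],[180,0,-92]),tool()[2]["joint_pos"])
print(delta([.40,.318,.25],[180,0,-182]))
E
```

```text
clock: 19.13
tool_pos: [0.5496, 0.3037, 0.0158]
orientation: [180.0, 0.1, -177.3]
force: [-4.0, -0.4, 4.1]
opening: 0.0173
gripper_force: 30.0
clock: 19.88
tool_pos: [0.5508, 0.3043, 0.1679]
orientation: [179.8, 0.3, -177.3]
force: [-0.1, 0.3, -1.8]
opening: 0.0294
gripper_force: 0.0
(array([ 0.1496,  0.021 , -0.0827]), array([-2.000e-02,  4.000e-01, -8.532e+01])) [ 4.66848279e+01  1.84755667e+01 -1.03473749e+01  2.73394824e-02
 -6.08136491e+01 -1.34021930e+02]
(array([ 0.1496,  0.021 , -0.0827]), array([0.25, 0.27, 4.68]))
```

```bash
python3 -m pendant '[[0,[0.075,0.03,-0.03],[0,0,-44]],[0,[0.075,0.03,-0.03],[0,0,-44]],[0,[0.075,0.03,-0.03],[0,0,-44]],[0,[0.075,0.03,-0.03],[0,0,-44]],[0,[0.075,0.03,-0.03],[0,0,-44]],[0,[0.075,0.03,-0.03],[0,0,-44]],[0,[0.075,0.03,-0.03],[0,0,-44]],[0,[0.075,0.03,-0.03],[0,0,-44]]]'
python3 - <<'E'
from h import *
print(delta([.40,.37,.22],[180,0,-90]))
E
```

```text
clock: 20.55
tool_pos: [0.4728, 0.3294, 0.1936]
orientation: [-180.0, -0.1, -133.5]
force: [-0.6, 0.3, -0.3]
opening: 0.0436
gripper_force: 0.0
(array([ 0.0206,  0.0808, -0.0264]), array([ 3.000e-02, -8.000e-02, -4.347e+01]))
```

```bash
python3 -m pendant '[[0,[0.0206,0.0808,-0.0264],[0,0,-43.5]],[0,[0.0206,0.0808,-0.0264],[0,0,-43.5]],[0,[0.0206,0.0808,-0.0264],[0,0,-43.5]],[0,[0.0206,0.0808,-0.0264],[0,0,-43.5]],[0,[0.0206,0.0808,-0.0264],[0,0,-43.5]],[0,[0.0206,0.0808,-0.0264],[0,0,-43.5]],[0,[0.0206,0.0808,-0.0264],[0,0,-43.5]],[0,[0.0206,0.0808,-0.0264],[0,0,-43.5]],[0,[0.0206,0.0808,-0.0264],[0,0,-43.5]]]'
python3 - <<'E'
from h import *; import pickle
print(tool()[2]["tool_pos"])
P=viewer.camera_params("wrist");pickle.dump(P,open("w10.pkl","wb"))
a=viewer.snapshot("wrist")[:,:,::-1];np.save("w10.npy",a)
b=cv2.resize(a,None,fx=1.5,fy=1.5)
cv2.imwrite("pics/w10.png",b)
hsv=cv2.cvtColor(a,cv2.COLOR_BGR2HSV)
m=((hsv[...,0]<12)&(hsv[...,1]>110)&(hsv[...,2]<200)).astype(np.uint8)
n,l,s,c=cv2.connectedComponentsWithStats(m)
for i in range(1,n):
    if s[i,4]>150: print(s[i],c[i])
E
```

```text
clock: 21.3
tool_pos: [0.4002, 0.3699, 0.2205]
orientation: [180.0, -0.0, -90.2]
force: [0.2, 0.2, 0.1]
opening: 0.0437
gripper_force: 0.0
[0.40017402 0.36994615 0.22054698]
[ 346    0   73  234 6428] [383.88985688 106.51384568]
[260  99  12  75 728] [265.36538462 136.72802198]
[  0 117  69  21 245] [ 34.92244898 126.66122449]
[  0 147  77  21 207] [ 43.42995169 156.71014493]
```

View pics/w10.png

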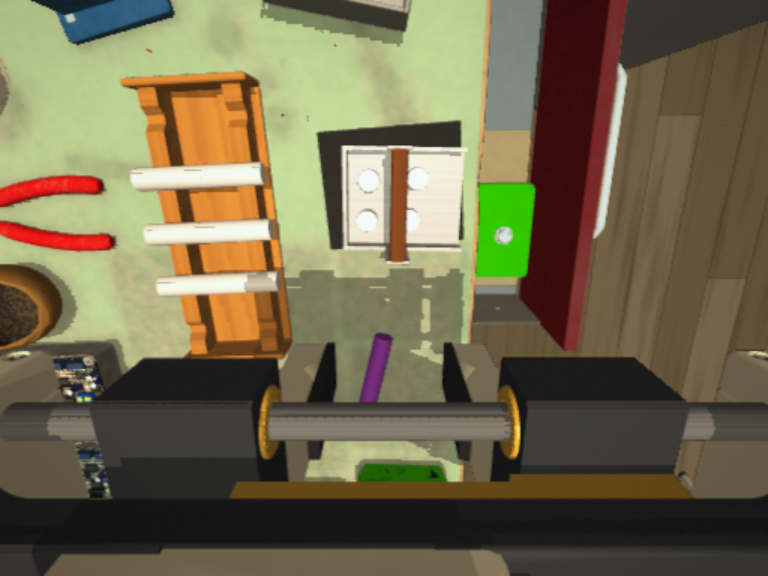

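All three bars lie in rack grooves. The tray handle spans (399,149)-(398,262), and the mat corners are (318,132), (461,121) and (331,248). Image right is -x and down is +y.

```bash
python3 - <<'E'
from h import *; import pickle
P=pickle.load(open("w10.pkl","rb"))
g=lambda u,v,z:p2w(P,u/1.5,v/1.5,z)
a,b=g(399.5,149,.073),g(398,262,.073);m=(a+b)/2;d=b-a
print("handle",a,b,m,"yaw",np.degrees(np.arctan2(-d[0],d[1])))
A,B,C=g(318,132,.003),g(461,121,.003),g(331,248,.003)
print("mat",A,B,C,(B+C)/2,"yaw x",np.degrees(np.arctan2(*(A-B)[1::-1])),"y",np.degrees(np.arctan2(-(C-A)[0],(C-A)[1])),np.linalg.norm(A-B),np.linalg.norm(C-A))
print("tray rim rear corners",g(343,146,.023),g(343,248,.023),"front",g(465,148,.005),g(462,250,.005))
print(delta([m[0],m[1],.13],[180,0,-90.5]))
E
```

```text
handle [0.39272134 0.28402365 0.073     ] [0.39349164 0.36354258 0.073     ] [0.39310649 0.32378311 0.073     ] yaw -0.5550056255618373
mat [0.45885678 0.2697151  0.003     ] [0.34045191 0.26160807 0.003     ] [0.45243741 0.36789592 0.003     ] [0.39644466 0.31475199 0.003     ] yaw x 3.9168551924198396 y 3.7408533079181914 0.11868208429763234 0.09839045911019702
tray rim rear corners [0.43642816 0.28113703 0.023     ] [0.43940532 0.36362186 0.023     ] front [0.33641321 0.28278208 0.005     ] [0.33466615 0.36967966 0.005     ]
(array([0.0462, 0.007 , 0.0906]), array([ 0.01, -0.02,  0.38]))
```

```bash
python3 -m pendant '[[0,[0.0462,0.007,0],[0,0,0.4]],[0,[0.0462,0.007,0.01],[0,0,0.4]],[0,[0.0462,0.007,0.05],[0,0,0.4]],[0,[0.0462,0.007,0.09],[0,0,0.4]],[0,[0.0462,0.007,0.13],[0,0,0.4]],[0,[0.0462,0.007,0.16],[0,0,0.4]],[0,[0.0462,0.007,0.1775],[0,0,0.4]],[0,[0.0462,0.007,0.1775],[0,0,0.4]],[0,[0.0462,0.007,0.1775],[0,0,0.4]],[0,[0.0462,0.007,0.1775],[0,0,0.4]]]'
python3 -m pendant '[[-1,[0,0,0],[0,0,0]],[-1,[0,0,0],[0,0,0]],[-1,[0,0,0],[0,0,0]],[-1,[0,0,0],[0,0,0]],[-1,[0,0,0],[0,0,0]],[-1,[0,0,0],[0,0,0]],[-1,[0,0,0],[0,0,0]],[-1,[0,0,0],[0,0,0]]]'
python3 - <<'E'
from h import *
print(delta([.3931,.3238,.043],[180,0,-90.5]))
E
```

```text
clock: 22.18
tool_pos: [0.3939, 0.3247, 0.0445]
orientation: [-179.9, 0.1, -90.3]
force: [-0.3, 1.1, 0.1]
opening: 0.0437
gripper_force: 0.0
clock: 22.85
tool_pos: [0.3933, 0.3241, 0.0437]
orientation: [-180.0, 0.0, -90.2]
force: [-1.4, -0.2, 5.9]
opening: 0.012
gripper_force: 30.0
(array([0.0003, 0.0002, 0.0007]), array([-0.02,  0.01,  0.28]))
```

```bash
python3 -m pendant '[[-1,[0,0,-0.004],[0,0,0]],[-1,[0,0,-0.012],[0,0,0]],[-1,[0,0,-0.024],[0,0,0]],[-1,[0,0,-0.036],[0,0,0]],[-1,[0,0,-0.048],[0,0,0]],[-1,[0,0,-0.06],[0,0,0]],[-1,[0,0,-0.072],[0,0,0]],[-1,[0,0,-0.084],[0,0,0]],[-1,[0,0,-0.092],[0,0,0]],[-1,[0,0,-0.095],[0,0,0]]]'
python3 -m pendant '[[-1,[0.004,-0.001,0],[0,0,0]],[-1,[0.012,-0.004,0],[0,0,1]],[-1,[0.024,-0.007,0],[0,0,2]],[-1,[0.038,-0.011,0],[0,0,3]],[-1,[0.052,-0.015,0],[0,0,4]],[-1,[0.066,-0.019,0],[0,0,5]],[-1,[0.078,-0.023,0],[0,0,5]],[-1,[0.088,-0.025,0],[0,0,5]],[-1,[0.094,-0.027,0],[0,0,5]],[-1,[0.096,-0.027,0],[0,0,5]]]'
python3 - <<'E'
from h import *
print(delta([.4467,.134,.138],[180,0,-100.9]),tool()[2]["joint_pos"])
E
```

```text
clock: 23.68
tool_pos: [0.3936, 0.3244, 0.1399]
orientation: [-179.9, 0.1, -90.2]
force: [0.1, -1.0, -2.0]
opening: 0.0117
gripper_force: 30.0
clock: 24.52
tool_pos: [0.4202, 0.2266, 0.1384]
orientation: [-180.0, 0.0, -95.3]
force: [-0.6, 0.4, -2.2]
opening: 0.0117
gripper_force: 30.0
(array([ 0.0898, -0.0349,  0.0004]), array([-0.  ,  0.  ,  5.61])) [ 5.20240055e+01  6.46913567e+00 -3.07019921e+01  1.70980587e-03
 -5.28228474e+01 -5.73133954e+01]
```

```bash
python3 -m pendant '[[-1,[0.004,-0.001,0],[0,0,0]],[-1,[0.012,-0.004,0],[0,0,1]],[-1,[0.024,-0.009,0],[0,0,2]],[-1,[0.038,-0.015,0],[0,0,3]],[-1,[0.052,-0.02,0],[0,0,4]],[-1,[0.066,-0.026,0],[0,0,5]],[-1,[0.078,-0.03,0],[0,0,5.6]],[-1,[0.086,-0.033,0],[0,0,5.6]],[-1,[0.09,-0.035,0],[0,0,5.6]],[-1,[0.09,-0.035,0],[0,0,5.6]]]'
python3 -m pendant '[[-1,[0,0,0],[0,0,0]],[-1,[0,-0.001,0.003],[3,0,0]],[-1,[0,-0.002,0.006],[6,0,0]],[-1,[0,-0.003,0.009],[9,0,0]],[-1,[0,-0.004,0.012],[12,0,0]],[-1,[0,-0.005,0.0115],[15,0,0]],[-1,[0,-0.006,0.011],[18,0,0]],[-1,[0,-0.006,0.011],[18,0,0]]]'
python3 - <<'E'
from h import *
t,r,o=tool(); print("grip",t+r.apply([0,0,-.019]),"front",t+r.apply([0,.055,-.019+.056]),o["joint_pos"])
E
```

```text
clock: 25.35
tool_pos: [0.4467, 0.1345, 0.1384]
orientation: [-180.0, 0.0, -100.9]
force: [-0.0, -0.8, -1.2]
opening: 0.0115
gripper_force: 30.0
clock: 26.02
tool_pos: [0.4505, 0.1333, 0.1265]
orientation: [-161.9, -0.1, -100.7]
force: [-0.1, -1.3, -2.1]
opening: 0.012
gripper_force: 30.0
grip [0.44474269 0.13439715 0.14452538] front [0.41044819 0.1407299  0.07420622] [ 51.11808542  -2.27998921 -55.99967252  31.66988528 -31.53936448
 -88.28179252]
```

Tilting forward here runs joint 3 to within 2° of its limit. I'll take the tray back to the mat and regrasp it half a turn round, so I can tip it outward towards +y.

```bash
python3 -m pendant '[[-1,[0,0,0],[-2,0,0]],[-1,[0,0,0],[-5,0,0]],[-1,[0,0.001,-0.005],[-9,0,0]],[-1,[0,0.003,-0.008],[-13,0,0]],[-1,[0,0.004,-0.011],[-16,0,0]],[-1,[0,0.004,-0.012],[-18,0,0]],[-1,[0,0.004,-0.012],[-18,0,0]],[-1,[0,0.004,-0.012],[-18,0,0]]]'
python3 - <<'E'
from h import *
print(delta([.395,.322,.138],[180,0,-90.2]))
E
```

```text
clock: 26.68
tool_pos: [0.4455, 0.1362, 0.1373]
orientation: [180.0, 0.1, -100.9]
force: [-0.3, 0.1, -3.0]
opening: 0.0116
gripper_force: 30.0
(array([-0.1729,  0.0846, -0.0004]), array([  0.03,   0.08, -10.65]))
```

```bash
python3 -m pendant '[[-1,[-0.005,0.002,0],[0,0,0]],[-1,[-0.013,0.006,0],[0,0,-1.5]],[-1,[-0.024,0.011,0],[0,0,-3]],[-1,[-0.038,0.018,0],[0,0,-4.5]],[-1,[-0.052,0.024,0],[0,0,-6]],[-1,[-0.066,0.03,0],[0,0,-7.5]],[-1,[-0.08,0.037,0],[0,0,-9]],[-1,[-0.094,0.043,0],[0,0,-10.5]],[-1,[-0.108,0.049,0],[0,0,-12]],[-1,[-0.12,0.055,0],[0,0,-13]]]'
python3 -m pendant '[[-1,[0,0,0],[0,0,0]],[-1,[0,0,0],[0,0,0]]]'
python3 - <<'E'
from h import *
print(delta([.4018,.3155,.138],[180,0,-86.15]))
E
```

```text
clock: 27.52
tool_pos: [0.4126, 0.2655, 0.1377]
orientation: [-180.0, 0.0, -87.6]
force: [0.8, 0.2, -2.1]
opening: 0.0117
gripper_force: 30.0
clock: 27.68
tool_pos: [0.4128, 0.2645, 0.1375]
orientation: [180.0, -0.0, -87.7]
force: [-0.3, 0.3, -2.1]
opening: 0.0119
gripper_force: 30.0
(array([-0.0514,  0.0089, -0.0005]), array([ 0.  , -0.  , -1.53]))
```

```bash
python3 -m pendant '[[-1,[-0.006,0.001,0],[0,0,-0.5]],[-1,[-0.018,0.003,0],[0,0,-1]],[-1,[-0.032,0.006,0],[0,0,-1.5]],[-1,[-0.044,0.008,0],[0,0,-1.5]],[-1,[-0.05,0.009,0],[0,0,-1.5]],[-1,[-0.0514,0.009,0],[0,0,-1.5]],[-1,[-0.0514,0.009,0.01],[0,0,-1.5]],[-1,[-0.0514,0.009,0.025],[0,0,-1.5]],[-1,[-0.0514,0.009,0.04],[0,0,-1.5]],[-1,[-0.0514,0.009,0.055],[0,0,-1.5]]]'
python3 -m pendant '[[-1,[0,0,0.015],[0,0,0]],[-1,[0,0,0.026],[0,0,0]],[-1,[0,0,0.034],[0,0,0]],[-1,[0,0,0.038],[0,0,0]],[-1,[0,0,0.0385],[0,0,0]],[-1,[0,0,0.0385],[0,0,0]],[-1,[0,0,0.0385],[0,0,0]]]'
python3 - <<'E'
from h import *
print(delta([.4018,.3155,.0437],[180,0,-86.15]))
E
```

```text
clock: 28.52
tool_pos: [0.4024, 0.3138, 0.0813]
orientation: [180.0, -0.0, -86.4]
force: [0.3, -0.3, -1.9]
opening: 0.0116
gripper_force: 30.0
clock: 29.1
tool_pos: [0.4028, 0.3146, 0.0442]
orientation: [-180.0, 0.0, -86.3]
force: [-0.0, -0.2, -0.8]
opening: 0.0118
gripper_force: 30.0
(array([-0.001 ,  0.0009,  0.0005]), array([-0.02,  0.02, -0.18]))
```

```bash
python3 -m pendant '[[-1,[-0.001,0.001,0.001],[0,0,0]],[-1,[-0.001,0.001,0.001],[0,0,0]],[-1,[-0.001,0.001,0.001],[0,0,0]],[-0.5,[-0.001,0.001,0.001],[0,0,0]],[-0.2,[-0.001,0.001,0.001],[0,0,0]],[0,[-0.001,0.001,0.001],[0,0,0]],[0,[-0.001,0.001,-0.03],[0,0,0]],[0,[-0.001,0.001,-0.06],[0,0,0]],[0,[-0.001,0.001,-0.09],[0,0,0]],[0,[-0.001,0.001,-0.09],[0,0,0]]]'
python3 -m pendant '[[0,[0,0,0],[0,0,-65]],[0,[0,0,0],[0,0,-65]],[0,[0,0,0],[0,0,-65]],[0,[0,0,0],[0,0,-65]],[0,[0,0,0],[0,0,-65]],[0,[0,0,0],[0,0,-65]],[0,[0,0,0],[0,0,-65]],[0,[0,0,0],[0,0,-65]],[0,[0,0,0],[0,0,-65]],[0,[0,0,0],[0,0,-65]]]'
python3 -m pendant '[[0,[0,0,0],[0,0,-65]],[0,[0,0,0],[0,0,-65]],[0,[0,0,0],[0,0,-65]],[0,[0,0,0],[0,0,-65]],[0,[0,0,0],[0,0,-65]],[0,[0,0,0],[0,0,-65]],[0,[0,0,0],[0,0,-65]],[0,[0,0,0],[0,0,-65]],[0,[0,0,0],[0,0,-65]],[0,[0,0,0],[0,0,-65]]]'
python3 -m pendant '[[0,[0,0,0],[0,0,-50]],[0,[0,0,0],[0,0,-50]],[0,[0,0,0],[0,0,-50]],[0,[0,0,0],[0,0,-50]],[0,[0,0,0],[0,0,-50]],[0,[0,0,0],[0,0,-50]],[0,[0,0,0],[0,0,-50]],[0,[0,0,0],[0,0,-50]],[0,[0,0,0],[0,0,-50]],[0,[0,0,0],[0,0,-50]]]'
python3 - <<'E'
from h import *; import pickle
print(delta([.4018,.3155,.0435],[180,0,93.85]),tool()[2]["joint_pos"])
P=viewer.camera_params("top");a=viewer.snapshot("top")[:,:,::-1];np.save("top2.npy",a)
a0=np.load("top.npy")
hsv=cv2.cvtColor(a,cv2.COLOR_BGR2HSV)
P=viewer.camera_params("wrist");w=viewer.snapshot("wrist")[:,:,::-1];np.save("w11.npy",w);pickle.dump(P,open("w11.pkl","wb"))
cv2.imwrite("pics/w11.png",w)
h=cv2.cvtColor(w,cv2.COLOR_BGR2HSV)
m=((h[...,0]<12)&(h[...,1]>110)&(h[...,2]<200)).astype(np.uint8)
n,l,s,c=cv2.connectedComponentsWithStats(m)
for i in range(1,n):
    if s[i,4]>150: print(s[i],c[i],[p2w(P,*q,.073)[:2].round(4) for q in cv2.boxPoints(cv2.minAreaRect(np.argwhere(l==i)[:,::-1].astype(np.float32)))])
E
```

```text
clock: 29.93
tool_pos: [0.4038, 0.3181, 0.1398]
orientation: [-179.6, 0.4, -86.3]
force: [1.0, 1.5, -0.1]
opening: 0.043
gripper_force: 0.0
clock: 30.77
tool_pos: [0.4015, 0.3155, 0.1339]
orientation: [-180.0, 0.0, -21.0]
force: [0.1, 0.9, 0.4]
opening: 0.0441
gripper_force: 0.0
clock: 31.6
tool_pos: [0.4015, 0.3154, 0.1339]
orientation: [-180.0, 0.0, 43.8]
force: [-0.7, 0.5, 0.4]
opening: 0.0437
gripper_force: 0.0
clock: 32.43
tool_pos: [0.4015, 0.3155, 0.134]
orientation: [-180.0, -0.0, 93.3]
force: [-0.1, 0.0, -0.1]
opening: 0.0444
gripper_force: 0.0
(array([0.    , 0.0003, 0.0905]), array([-0.  , -0.  , -0.57])) [ 6.02137544e+01  9.88742004e+00 -2.71750105e+01 -2.44255995e-03
 -5.29354427e+01  1.23068170e+02]
[  72    0   86  238 8587] [110.91883079 117.19331548] [array([0.2679, 0.4553]), array([0.3148, 0.4628]), array([0.3275, 0.286 ]), array([0.2673, 0.2746])]
[120 123  26  28 173] [133.80346821 137.17919075] [array([0.2911, 0.3728]), array([0.3015, 0.381 ]), array([0.3155, 0.3631]), array([0.305 , 0.3545])]
[ 253  161   14   90 1239] [259.51170299 205.53672316] [array([0.3946, 0.3535]), array([0.4048, 0.3541]), array([0.41  , 0.2759]), array([0.3987, 0.2752])]
```

```bash
python3 -m pendant '[[0,[0,0.0003,0.03],[0,0,-0.6]],[0,[0,0.0003,0.06],[0,0,-0.6]],[0,[0,0.0003,0.08],[0,0,-0.6]],[0,[0,0.0003,0.0905],[0,0,-0.6]],[0,[0,0.0003,0.0905],[0,0,-0.6]],[0,[0,0.0003,0.0905],[0,0,-0.6]],[-1,[0,0.0003,0.0905],[0,0,-0.6]],[-1,[0,0.0003,0.0905],[0,0,-0.6]],[-1,[0,0.0003,0.0905],[0,0,-0.6]],[-1,[0,0.0003,0.0905],[0,0,-0.6]]]'
python3 -m pendant '[[-1,[0,0,0],[0,0,0]],[-1,[0,0,0],[0,0,0]],[-1,[0,0,-0.006],[0,0,0]],[-1,[0,0,-0.018],[0,0,0]],[-1,[0,0,-0.03],[0,0,0]],[-1,[0,0,-0.044],[0,0,0]],[-1,[0,0,-0.058],[0,0,0]],[-1,[0,0,-0.072],[0,0,0]],[-1,[0,0,-0.084],[0,0,0]],[-1,[0,0,-0.092],[0,0,0]]]'
python3 -m pendant '[[-1,[0,0,0],[0,0,2]],[-1,[0,0,0],[0,0,6]],[-1,[0,0,0],[0,0,11]],[-1,[0,0,0],[0,0,16]],[-1,[0,0,0],[0,0,22]],[-1,[0,0,0],[0,0,28]],[-1,[0,0,0],[0,0,34]],[-1,[0,0,0],[0,0,40]],[-1,[0,0,0],[0,0,46]],[-1,[0,0,0],[0,0,52]]]'
python3 -m pendant '[[-1,[0,0,0],[0,0,6]],[-1,[0,0,0],[0,0,12]],[-1,[0,0,0],[0,0,18]],[-1,[0,0,0],[0,0,24]],[-1,[0,0,0],[0,0,30]],[-1,[0,0,0],[0,0,36]],[-1,[0,0,0],[0,0,42]],[-1,[0,0,0],[0,0,48]],[-1,[0,0,0],[0,0,51]],[-1,[0,0,0],[0,0,52.5]]]'
python3 - <<'E'
from h import *
print(delta([.42,.22,.138],[180,0,-10.7]),delta([.428,.1213,.138],[180,0,-10.7]),tool()[2]["joint_pos"])
E
```

```text
clock: 33.37
tool_pos: [0.4022, 0.3159, 0.0444]
orientation: [179.9, -0.1, 94.3]
force: [-0.6, 0.0, -0.2]
opening: 0.0228
gripper_force: 0.0
clock: 34.2
tool_pos: [0.402, 0.3156, 0.137]
orientation: [180.0, -0.1, 94.3]
force: [0.5, 0.2, -1.8]
opening: 0.012
gripper_force: 30.0
clock: 35.03
tool_pos: [0.4016, 0.3151, 0.1354]
orientation: [180.0, 0.0, 42.0]
force: [-0.2, 0.5, -2.2]
opening: 0.0119
gripper_force: 30.0
clock: 35.87
tool_pos: [0.4016, 0.3151, 0.1354]
orientation: [180.0, 0.0, -10.4]
force: [-0.3, -0.0, -1.9]
opening: 0.0116
gripper_force: 30.0
(array([ 0.0354,  0.0902, -0.0026]), array([0.04, 0.03, 0.27])) (array([ 0.0611,  0.1858, -0.0025]), array([0.04, 0.03, 0.27])) [ 6.01809797e+01  9.81273759e+00 -2.70554534e+01 -1.82903626e-02
 -5.31801229e+01  1.94000169e+01]
```

```bash
python3 -m pendant '[[-1,[0.002,0.004,0],[0,0,0]],[-1,[0.005,0.012,0],[0,0,0]],[-1,[0.009,0.024,0],[0,0,0]],[-1,[0.014,0.036,0],[0,0,0]],[-1,[0.019,0.048,0],[0,0,0]],[-1,[0.024,0.06,0],[0,0,0]],[-1,[0.028,0.072,0],[0,0,0]],[-1,[0.032,0.082,-0.001],[0,0,0]],[-1,[0.035,0.088,-0.002],[0,0,0.3]],[-1,[0.0354,0.0902,-0.0026],[0,0,0.3]]]'
python3 -m pendant '[[-1,[0.001,0.006,0],[-2,0,0]],[-1,[0.004,0.018,0],[-4,0,0]],[-1,[0.008,0.032,0],[-6,0,0]],[-1,[0.012,0.046,0],[-8,0,0]],[-1,[0.016,0.06,0],[-10,0,0]],[-1,[0.02,0.074,0],[-12,0,0]],[-1,[0.024,0.088,0],[-14,0,0]],[-1,[0.0255,0.097,0],[-15,0,0]],[-1,[0.0257,0.1005,0],[-15,0,0]],[-1,[0.0257,0.1005,0],[-15,0,0]]]'
python3 - <<'E'
from h import *
t,r,o=tool(); print("grip",t+r.apply([0,0,-.019]),"front",t+r.apply([0,-.055,-.019+.056]),o["joint_pos"])
E
```

```text
clock: 36.7
tool_pos: [0.4211, 0.2192, 0.1384]
orientation: [-180.0, -0.0, -10.6]
force: [-0.4, 0.3, -1.4]
opening: 0.0114
gripper_force: 30.0
clock: 37.53
tool_pos: [0.4273, 0.1161, 0.1379]
orientation: [165.0, 0.0, -10.6]
force: [-0.4, 0.8, -1.7]
opening: 0.0116
gripper_force: 30.0
grip [0.42816836 0.12090674 0.15621056] front [0.4352129  0.15885848 0.08786555] [ 48.07643259   8.88309661 -33.42124362   8.85029616 -60.91559357
  26.15189745]
```

```bash
python3 -m pendant '[[-1,[0,0.001,0.003],[-3,0,0]],[-1,[0,0.002,0.006],[-6,0,0]],[-1,[0,0.003,0.009],[-9,0,0]],[-1,[0,0.004,0.0095],[-12,0,0]],[-1,[0,0.005,0.0095],[-15,0,0]],[-1,[0,0.006,0.0095],[-18,0,0]],[-1,[0,0.007,0.009],[-21,0,0]],[-1,[0,0.008,0.0085],[-24,0,0]],[-1,[0,0.009,0.008],[-27,0,0]],[-1,[0,0.0095,0.008],[-30,0,0]]]'
python3 -m pendant '[[-1,[0,0.001,0],[-3,0,0]],[-1,[0,0.002,0],[-6,0,0]],[-1,[0,0.003,-0.001],[-9,0,0]],[-1,[0,0.003,-0.001],[-9,0,0]],[-1,[0,0.003,-0.001],[-9,0,0]],[-1,[0,0.003,-0.001],[-9,0,0]],[-1,[0,0.003,-0.001],[-9,0,0]],[-1,[0,0.003,-0.001],[-9,0,0]]]'
python3 - <<'E'
from h import *
t,r,o=tool(); print("grip",t+r.apply([0,0,-.019]),"front",t+r.apply([0,-.055,-.019+.056]),o["joint_pos"])
a=viewer.snapshot("side")[:,:,::-1];cv2.imwrite("pics/s12.png",cv2.resize(a[150:310,200:400],None,fx=3.5,fy=3.5,interpolation=cv2.INTER_CUBIC))
E
```

```text
clock: 38.37
tool_pos: [0.4259, 0.1066, 0.1331]
orientation: [135.0, -0.0, -10.5]
force: [1.0, 0.1, -1.2]
opening: 0.0122
gripper_force: 30.0
clock: 39.03
tool_pos: [0.4254, 0.1044, 0.1362]
orientation: [126.1, -0.0, -10.5]
force: [-0.5, -0.7, -1.6]
opening: 0.0117
gripper_force: 30.0
grip [0.42815896 0.11950903 0.14736905] front [0.42586389 0.10692163 0.06992688] [ 56.91846581  30.22872255 -27.38603247  18.14261391 -84.34731008
  11.87412936]
```

View pics/s12.png

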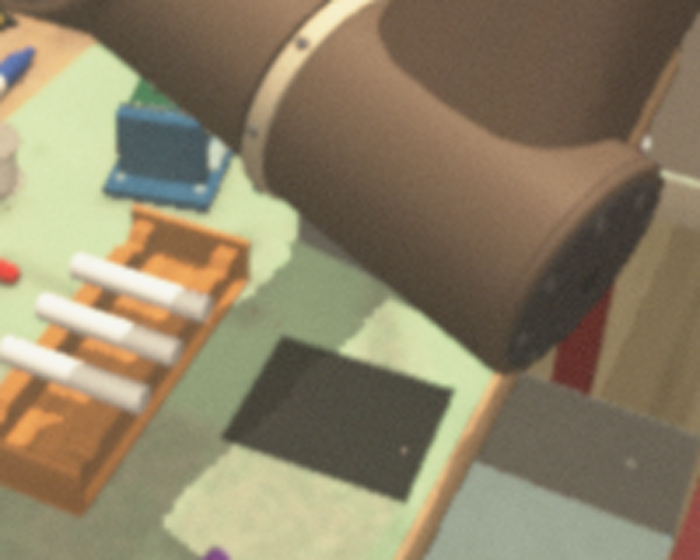

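The empty mat is clear of slugs and the three bars are seated. I've used all my pictures, so from here I check by code. I'll untilt, carry the tray back, and compute the mat pose from this side view.

```bash
python3 -m pendant '[[-1,[0,0,0],[2,0,0]],[-1,[0,0,0],[-2,0,0]],[-1,[0,0,0],[2,0,0]],[-1,[0,-0.003,-0.002],[8,0,0]],[-1,[0,-0.005,-0.006],[15,0,0]],[-1,[0,-0.008,-0.01],[22,0,0]],[-1,[0,-0.011,-0.014],[29,0,0]],[-1,[0,-0.014,-0.018],[36,0,0]],[-1,[0,-0.014,-0.018],[36,0,0]],[-1,[0,-0.014,-0.018],[36,0,0]]]'
python3 - <<'E'
from h import *
P=viewer.camera_params("side")
c=np.array([p2w(P,200+u/3.5,150+v/3.5,.003)[:2] for u,v in [(285,337),(454,390),(408,500),(222,438)]])
print(c.round(4),c.mean(0).round(4))
x=(c[0]+c[3]-c[1]-c[2]);print("yaw",np.degrees(np.arctan2(x[1],x[0])))
print(delta([.42,.22,.138],[180,0,-10.7]))
E
```

```text
clock: 39.92
tool_pos: [0.4295, 0.126, 0.1368]
orientation: [162.2, -0.1, -10.6]
force: [-0.2, 0.5, -0.8]
opening: 0.0117
gripper_force: 30.0
[[0.4544 0.2718]
 [0.3389 0.2631]
 [0.3307 0.3587]
 [0.449  0.3693]] [0.3932 0.3157]
yaw 4.7446896068419715
(array([-0.0266, -0.086 , -0.0288]), array([17.75, -0.14,  0.05]))
```

```bash
python3 -m pendant '[[-1,[0,0,-0.01],[3,0,0]],[-1,[-0.006,-0.02,-0.02],[8,0,0]],[-1,[-0.012,-0.04,-0.029],[14,0,0]],[-1,[-0.018,-0.06,-0.029],[17.7,0,0]],[-1,[-0.024,-0.08,-0.029],[17.7,0,0]],[-1,[-0.0266,-0.086,-0.029],[17.7,0,0]],[-1,[-0.0266,-0.086,-0.029],[17.7,0,0]],[-1,[-0.0266,-0.086,-0.029],[17.7,0,0]]]'
python3 -m pendant '[[-1,[-0.01,-0.026,0],[0,0,-6]],[-1,[-0.018,-0.046,0],[0,0,-12]],[-1,[-0.026,-0.066,0],[0,0,-18]],[-1,[-0.035,-0.09,0],[0,0,-24]],[-1,[-0.035,-0.09,0],[0,0,-30]],[-1,[-0.035,-0.09,0],[0,0,-36]],[-1,[-0.035,-0.09,0],[0,0,-42]],[-1,[-0.035,-0.09,0],[0,0,-48]],[-1,[-0.035,-0.09,0],[0,0,-52]]]'
python3 -m pendant '[[-1,[0,0,0],[0,0,-6]],[-1,[0,0,0],[0,0,-12]],[-1,[0,0,0],[0,0,-18]],[-1,[0,0,0],[0,0,-24]],[-1,[0,0,0],[0,0,-30]],[-1,[0,0,0],[0,0,-36]],[-1,[0,0,0],[0,0,-42]],[-1,[0,0,0],[0,0,-48]],[-1,[0,0,0],[0,0,-52]],[-1,[0,0,0],[0,0,-52]]]'
python3 - <<'E'
from h import *
print(delta([.4012,.3158,.0437],[180,0,94]))
P=viewer.camera_params("wrist");w=viewer.snapshot("wrist")[:,:,::-1];np.save("w13.npy",w)
h=cv2.cvtColor(w,cv2.COLOR_BGR2HSV)
m=((h[...,0]<12)&(h[...,1]>110)&(h[...,2]<200)).astype(np.uint8)
n,l,s,c=cv2.connectedComponentsWithStats(m)
z=tool()[0][2]+.030
for i in range(1,n):
    if s[i,4]>150: print(s[i],[p2w(P,*q,z)[:2].round(4) for q in cv2.boxPoints(cv2.minAreaRect(np.argwhere(l==i)[:,::-1].astype(np.float32)))])
# bin content in top view
a=viewer.snapshot("top")[:,:,::-1];np.save("top3.npy",a)
b=a[214:264,255:300];g=cv2.cvtColor(b,cv2.COLOR_BGR2GRAY)
m=(g>185).astype(np.uint8);n,l,s,c=cv2.connectedComponentsWithStats(m)
P=viewer.camera_params("top")
for i in range(1,n):
    if s[i,4]>4:print("bright",s[i,4],p2w(P,*(c[i]+[255,214]),.012)[:2].round(3))
print(np.percentile(g,[10,50,90,99]))
E
```

```text
clock: 40.58
tool_pos: [0.4195, 0.2208, 0.1353]
orientation: [179.5, 0.1, -10.4]
force: [0.0, 0.4, -1.5]
opening: 0.0123
gripper_force: 30.0
clock: 41.33
tool_pos: [0.4019, 0.3152, 0.1351]
orientation: [179.8, 0.3, 41.8]
force: [-0.3, 0.3, -0.7]
opening: 0.0118
gripper_force: 30.0
clock: 42.17
tool_pos: [0.4019, 0.3151, 0.1352]
orientation: [-179.9, 0.4, 93.7]
force: [-0.2, 0.9, -1.3]
opening: 0.0117
gripper_force: 30.0
(array([ 0.0013, -0.0005,  0.0915]), array([-0.11,  0.39, -0.34]))
[  73    0   85  268 8814] [array([0.3219, 0.4307]), array([0.3494, 0.4351]), array([0.3577, 0.3173]), array([0.3211, 0.3101])]
[ 247  197   25   71 1621] [array([0.3938, 0.3542]), array([0.4052, 0.3549]), array([0.4081, 0.3166]), array([0.3957, 0.3158])]
[109 294  14  13 157] [array([0.3224, 0.2943]), array([0.3294, 0.2948]), array([0.3288, 0.2869]), array([0.3217, 0.2865])]
[249 294  21  27 553] [array([0.3976, 0.2992]), array([0.4083, 0.2999]), array([0.4096, 0.2827]), array([0.3985, 0.282 ])]
bright 20 [0.456 0.164]
bright 26 [0.455 0.145]
bright 20 [0.44  0.169]
bright 25 [0.421 0.175]
[123.   167.   177.   211.51]
```

Four bright slugs show inside the bin. I'll set the tray down.

```bash
python3 -m pendant '[[-1,[0.001,-0.0005,0.02],[-0.1,0.4,-0.3]],[-1,[0.001,-0.0005,0.04],[-0.1,0.4,-0.3]],[-1,[0.001,-0.0005,0.06],[-0.1,0.4,-0.3]],[-1,[0.001,-0.0005,0.075],[-0.1,0.4,-0.3]],[-1,[0.001,-0.0005,0.084],[-0.1,0.4,-0.3]],[-1,[0.001,-0.0005,0.089],[-0.1,0.4,-0.3]],[-1,[0.001,-0.0005,0.0915],[-0.1,0.4,-0.3]],[-1,[0.001,-0.0005,0.0915],[-0.1,0.4,-0.3]],[-1,[0.001,-0.0005,0.0915],[-0.1,0.4,-0.3]]]'
python3 -m pendant '[[-0.5,[0,0,0],[0,0,0]],[-0.2,[0,0,0],[0,0,0]],[0,[0,0,0],[0,0,0]],[0,[0,0,0],[0,0,0]],[0,[0,0,-0.03],[0,0,0]],[0,[0,0,-0.06],[0,0,0]],[0,[0,0,-0.1],[0,0,0]],[0,[0,0,-0.13],[0,0,0]],[0,[0,0,-0.13],[0,0,0]]]'
python3 -m pendant '[[0,[0.04,0,-0.02],[0,0,0]],[0,[0.04,0,-0.04],[0,0,0]],[0,[-0.06,0,-0.04],[0,0,0]],[0,[-0.06,0,-0.04],[0,0,0]],[0,[-0.06,0,-0.04],[0,0,0]],[0,[-0.06,0,-0.04],[0,0,0]],[0,[-0.06,0,-0.04],[0,0,0]],[0,[-0.06,0,-0.04],[0,0,0]]]'
python3 - <<'E'
from h import *; import pickle
print(tool()[0])
P=viewer.camera_params("wrist");w=viewer.snapshot("wrist")[:,:,::-1];np.save("w14.npy",w);pickle.dump(P,open("w14.pkl","wb"))
h=cv2.cvtColor(w,cv2.COLOR_BGR2HSV)
def comps(m,mn,z,name):
    n,l,s,c=cv2.connectedComponentsWithStats(m.astype(np.uint8))
    for i in range(1,n):
        if s[i,4]>mn: 
            hull=cv2.approxPolyDP(cv2.convexHull(np.argwhere(l==i)[:,::-1].astype(np.int32)),4,True)[:,0]
            print(name,s[i],[p2w(P,*q,z)[:2].round(4).tolist() for q in hull])
comps((h[...,0]<12)&(h[...,1]>110)&(h[...,2]<200),300,.073,"handle")
comps((h[:230,:,2]<65),300,.003,"black")
comps((h[:230,:,1]<50)&(h[:230,:,2]>150),300,.023,"tray")
E
```

```text
clock: 43.02
tool_pos: [0.4016, 0.3168, 0.0447]
orientation: [179.9, -0.2, 93.8]
force: [-0.1, 0.7, -1.0]
opening: 0.0116
gripper_force: 30.0
clock: 43.77
tool_pos: [0.4036, 0.3188, 0.1808]
orientation: [179.5, -0.5, 93.8]
force: [0.3, 0.5, 0.0]
opening: 0.0435
gripper_force: 0.0
clock: 44.43
tool_pos: [0.4054, 0.2565, 0.2141]
orientation: [179.9, -0.1, 93.8]
force: [0.3, 0.4, -0.9]
opening: 0.044
gripper_force: 0.0
[0.40539489 0.25646542 0.21410252]
handle [ 104    0   62  238 6719] [[0.2784, 0.1811], [0.2529, 0.1794], [0.2534, 0.4186], [0.297, 0.4214], [0.3032, 0.4163], [0.3016, 0.2114]]
handle [275 125  18  73 797] [[0.4347, 0.3189], [0.4366, 0.2429], [0.4279, 0.24], [0.4249, 0.3121]]
black [ 117    0   42  114 2936] [[0.2646, 0.3175], [0.2333, 0.3473], [0.2337, 0.4383], [0.2719, 0.4408], [0.2784, 0.4353], [0.2749, 0.3266]]
black [ 207   80   97   81 4681] [[0.4522, 0.3673], [0.4547, 0.3225], [0.3735, 0.2647], [0.3432, 0.2627], [0.3356, 0.3586]]
tray [ 350   53   94   17 1322] [[0.6055, 0.395], [0.6026, 0.3885], [0.5113, 0.3846], [0.4995, 0.3932], [0.5066, 0.3988], [0.6012, 0.4029]]
tray [103  64  16 112 597] [[0.2276, 0.2398], [0.2201, 0.2548], [0.2205, 0.3583], [0.2261, 0.3691]]
tray [ 347   96   89   16 1021] [[0.6082, 0.3485], [0.6049, 0.3426], [0.5311, 0.3389], [0.5033, 0.3484], [0.6001, 0.3569]]
tray [ 236  117   86   73 4078] [[0.4762, 0.3203], [0.4768, 0.2373], [0.377, 0.2469], [0.3776, 0.3209]]
tray [343 136  86  15 914] [[0.6109, 0.3039], [0.6065, 0.2962], [0.5346, 0.2928], [0.5076, 0.2984], [0.5054, 0.3043], [0.6067, 0.3109]]
tray [ 167  140   29   71 1868] [[0.3235, 0.1984], [0.292, 0.1978], [0.291, 0.288], [0.3251, 0.2878]]
```

The tray was knocked aside: the handle is now at (.431,.278) with about 1.8° yaw. I'll regrasp it and put it back.

```bash
python3 - <<'E'
from h import *
print(delta([.4311,.2785,.043],[180,0,91.8]))
E
```

```text
(array([0.0196, 0.027 , 0.171 ]), array([ 0.04, -0.13,  1.98]))
```

```bash
python3 -m pendant '[[0,[0.0196,0.027,0],[0,0,2]],[0,[0.0196,0.027,0.04],[0,0,2]],[0,[0.0196,0.027,0.08],[0,0,2]],[0,[0.0196,0.027,0.09],[0,0,2]],[0,[0.0196,0.027,0.09],[0,0,2]]]'
python3 -m pendant '[[0,[0,0,0],[0,0,0]],[0,[0,0,0],[0,0,0]]]'
python3 - <<'E'
from h import *
print(delta([.4311,.2785,.043],[180,0,91.8]))
P=viewer.camera_params("wrist");w=viewer.snapshot("wrist")[:,:,::-1]
h=cv2.cvtColor(w,cv2.COLOR_BGR2HSV)
n,l,s,c=cv2.connectedComponentsWithStats(((h[...,0]<12)&(h[...,1]>110)&(h[...,2]<200)).astype(np.uint8))
for i in range(1,n):
    if s[i,4]>300 and s[i,0]>200: print(s[i],[p2w(P,*q,.073)[:2].round(4).tolist() for q in cv2.boxPoints(cv2.minAreaRect(np.argwhere(l==i)[:,::-1].astype(np.float32)))])
E
```

```text
clock: 44.9
tool_pos: [0.4293, 0.2764, 0.1209]
orientation: [-179.8, 0.2, 91.8]
force: [-1.0, 0.2, 0.2]
opening: 0.0437
gripper_force: 0.0
clock: 45.07
tool_pos: [0.4318, 0.2789, 0.1259]
orientation: [179.9, -0.2, 91.8]
force: [0.8, -0.6, -0.2]
opening: 0.0438
gripper_force: 0.0
(array([-0.0007, -0.0009,  0.0829]), array([ 0.15, -0.2 ,  0.03]))
[ 250  161   18   94 1291] [[0.4245, 0.2399], [0.4262, 0.3192], [0.4371, 0.319], [0.4367, 0.2396]]
```

```bash
python3 -m pendant '[[0,[0,-0.0008,0.03],[0,0,1]],[0,[0,-0.0008,0.06],[0,0,1]],[0,[0,-0.0008,0.082],[0,0,1]],[0,[0,-0.0008,0.082],[0,0,1]],[0,[0,-0.0008,0.082],[0,0,1]],[-1,[0,-0.0008,0.082],[0,0,1]],[-1,[0,-0.0008,0.082],[0,0,1]],[-1,[0,-0.0008,0.082],[0,0,1]],[-1,[0,-0.0008,0.082],[0,0,1]],[-1,[0,-0.0008,0.082],[0,0,1]]]'
python3 -m pendant '[[-1,[0,0,0],[0,0,0]],[-1,[0,0,0],[0,0,0]],[-1,[0,0,0],[0,0,0]],[-1,[0,0,-0.01],[0,0,0]],[-1,[0,0,-0.03],[0,0,0]],[-1,[0,0,-0.05],[0,0,0]],[-1,[0,0,-0.05],[0,0,0]],[-1,[0,0,-0.05],[0,0,0]],[-1,[0,0,-0.05],[0,0,0]]]'
python3 - <<'E'
from h import *
P=viewer.camera_params("wrist");w=viewer.snapshot("wrist")[:,:,::-1]
h=cv2.cvtColor(w,cv2.COLOR_BGR2HSV);t=tool()[0]
n,l,s,c=cv2.connectedComponentsWithStats(((h[...,0]<12)&(h[...,1]>110)&(h[...,2]<200)).astype(np.uint8))
for i in range(1,n):
    if s[i,4]>300 and s[i,0]>200: print(s[i],[p2w(P,*q,t[2]+.03)[:2].round(4).tolist() for q in cv2.boxPoints(cv2.minAreaRect(np.argwhere(l==i)[:,::-1].astype(np.float32)))])
print(t,delta([.402,.3155,.0435],[180,0,94.1]))
E
```

```text
clock: 45.95
tool_pos: [0.4303, 0.2781, 0.0427]
orientation: [179.9, -0.2, 90.8]
force: [-0.6, -0.4, -0.5]
opening: 0.0163
gripper_force: 0.0
clock: 46.7
tool_pos: [0.4297, 0.2773, 0.0918]
orientation: [-180.0, -0.1, 90.8]
force: [-0.4, -0.2, -1.1]
opening: 0.0117
gripper_force: 29.9
[ 248  194   24   74 1709] [[0.4239, 0.3178], [0.4349, 0.3179], [0.4359, 0.2779], [0.4239, 0.2778]]
[248 294  22  27 559] [[0.4239, 0.2612], [0.4353, 0.2613], [0.4357, 0.2442], [0.424, 0.244]]
[0.42954451 0.27716278 0.091414  ] (array([ 0.0386, -0.027 ,  0.048 ]), array([-0.03, -0.07, -3.34]))
```

```bash
python3 -m pendant '[[-1,[0.01,-0.007,0],[0,0,-1]],[-1,[0.022,-0.016,0],[0,0,-2]],[-1,[0.034,-0.025,0],[0,0,-3.3]],[-1,[0.0374,-0.027,0],[0,0,-3.3]],[-1,[0.0374,-0.027,0],[0,0,-3.3]],[-1,[0.0374,-0.027,0],[0,0,-3.3]],[-1,[0.0374,-0.027,0],[0,0,-3.3]]]'
python3 - <<'E'
from h import *
print(delta([.402,.3143,.0435],[180,0,94.1]))
E
```

```text
clock: 47.33
tool_pos: [0.4025, 0.3143, 0.0917]
orientation: [180.0, -0.1, 94.1]
force: [0.1, -0.4, -1.6]
opening: 0.0119
gripper_force: 29.9
(array([-0.    , -0.0005,  0.0482]), array([ 0.  , -0.07, -0.04]))
```

```bash
python3 -m pendant '[[-1,[0,-0.0005,0.015],[0,0,0]],[-1,[0,-0.0005,0.03],[0,0,0]],[-1,[0,-0.0005,0.04],[0,0,0]],[-1,[0,-0.0005,0.045],[0,0,0]],[-1,[0,-0.0005,0.0482],[0,0,0]],[-1,[0,-0.0005,0.0482],[0,0,0]],[-1,[0,-0.0005,0.0482],[0,0,0]]]'
python3 -m pendant '[[-0.7,[0,0,0],[0,0,0]],[-0.4,[0,0,0],[0,0,0]],[0,[0,0,0],[0,0,0]],[0,[0,0,0],[0,0,0]],[0,[0,0,-0.03],[0,0,0]],[0,[0,0,-0.06],[0,0,0]],[0,[0,0,-0.1],[0,0,0]],[0,[0,0,-0.14],[0,0,0]],[0,[0,0,-0.17],[0,0,0]],[0,[0,0,-0.17],[0,0,0]]]'
python3 -m pendant '[[0,[-0.06,0,0],[0,0,0]],[0,[-0.06,0,0],[0,0,0]],[0,[-0.06,0,0],[0,0,0]],[0,[-0.06,0,0],[0,0,0]],[0,[-0.06,0,0],[0,0,0]]]'
cat > look.py <<'E'
from h import *
P=viewer.camera_params("wrist");w=viewer.snapshot("wrist")[:,:,::-1];np.save("wl.npy",w)
h=cv2.cvtColor(w,cv2.COLOR_BGR2HSV)
def comps(m,mn,z,name):
    n,l,s,c=cv2.connectedComponentsWithStats(m.astype(np.uint8))
    for i in range(1,n):
        if s[i,4]>mn and s[i,0]+s[i,2]/2>180 and s[i,0]<330: 
            hull=cv2.approxPolyDP(cv2.convexHull(np.argwhere(l==i)[:,::-1].astype(np.int32)),3,True)[:,0]
            print(name,s[i],[p2w(P,*q,z)[:2].round(4).tolist() for q in hull])
comps((h[:300,:,0]<12)&(h[:300,:,1]>110)&(h[:300,:,2]<200),300,.073,"handle")
comps((h[:260,:,2]<65),40,.003,"black")
comps((h[:260,:,1]<50)&(h[:260,:,2]>150),300,.023,"tray")
E
python3 look.py
```

```text
clock: 47.92
tool_pos: [0.4023, 0.3149, 0.044]
orientation: [180.0, -0.1, 94.1]
force: [0.3, -0.3, -1.3]
opening: 0.0116
gripper_force: 29.9
clock: 48.75
tool_pos: [0.4043, 0.317, 0.2212]
orientation: [179.5, -0.6, 94.1]
force: [1.1, 1.1, 0.9]
opening: 0.044
gripper_force: 0.0
clock: 49.17
tool_pos: [0.4064, 0.2548, 0.214]
orientation: [179.9, -0.1, 94.1]
force: [-0.4, -0.3, -0.1]
opening: 0.0434
gripper_force: 0.0
handle [253  83  12  79 791] [[0.4104, 0.2779], [0.4008, 0.2773], [0.3956, 0.3552], [0.4046, 0.3549]]
black [ 206   79   98   81 1314] [[0.4525, 0.367], [0.4586, 0.2701], [0.3428, 0.262], [0.3349, 0.3587]]
black [208 229  16  31 331] [[0.3413, 0.1123], [0.3521, 0.1553], [0.3604, 0.1621], [0.3633, 0.1155]]
black [295 228  17  32 349] [[0.4931, 0.1228], [0.4692, 0.1244], [0.4655, 0.171], [0.4726, 0.1715]]
tray [ 211   84   43   68 2526] [[0.3963, 0.2796], [0.3544, 0.2767], [0.3454, 0.3537], [0.3892, 0.3557]]
tray [ 266   87   28   64 1694] [[0.4379, 0.357], [0.4443, 0.2842], [0.4135, 0.282], [0.4079, 0.3538]]
tray [ 167  140   28   67 1161] [[0.3027, 0.2005], [0.2939, 0.2151], [0.2918, 0.2821], [0.3151, 0.2874], [0.3248, 0.2857], [0.3236, 0.2158]]
```

```bash
python3 -m pendant '[[0,[0,0,-0.03],[0,0,0]],[0,[0,0,-0.03],[0,0,0]],[0,[0,0,-0.03],[0,0,0]],[0,[0,0,-0.03],[0,0,0]]]'
python3 look.py | head -2
python3 - <<'E'
from plant import workorder
print(workorder.close_job())
E
```

```text
clock: 49.55
tool_pos: [0.4061, 0.2551, 0.2434]
orientation: [180.0, -0.1, 94.1]
force: [0.5, 0.3, 0.3]
opening: 0.0437
gripper_force: 0.0
handle [254  85  11  72 655] [[0.4105, 0.2783], [0.4, 0.2775], [0.3959, 0.3552], [0.4046, 0.3549]]
black [ 211   81   90   75 1094] [[0.4524, 0.367], [0.4578, 0.2705], [0.3433, 0.2623], [0.3357, 0.3586]]
the job is handed in; nothing more can be done
None
```

The job is handed in at about 50 s: all three bars are in their own rack grooves, four offcuts showed in the bin, and the empty tray, which had been knocked aside once, is back within about 2 mm of the mat's centre; the last tray and bin checks were by code, not by eye.

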